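# Thread the coring knife into its gate on the lathe

### The job

Set the lathe up for coring the bowl blank: take the more tightly curved of the two coring knives from the bench, pass its tip through the eye of the gate on the banjo from the tailstock side, and swing it round along its own curve until its collar is fully home against the gate. Leave it lying flat on the gate's table with the blade curling across in front of the blank; do not touch the blank with the knife, and leave the other tools where they are.

Things in the scene. Friction and masses are not known exactly. Their poses are not given: they have to be found in the camera images.
- knife_grip (a point): Middle of the tang of the knife to load, 9 mm above its underside: grip here. Knife: flat-lying J of steel, 160 x 130 mm, 18 mm high, 0.3-0.45 kg, in front of the lathe, left or right. Axes: y along the tang to the blade, x to the side the blade bends to, z up. Dark tang 20 mm wide, y -35 to 40 mm; collar 34 mm wide, y 40 to 50; then the blade, 10 mm wide
- knife_collar (a point): Middle of that knife's collar front face, where the blade begins: 50 mm along y from the grip point, same height and axes. From here the blade's centre line sets off along +y and follows a circle of 70 mm radius about the point 70 mm along x from here, through 120 degrees, ending at x = 105, y = 60.6 mm from here in a diamond cutting tip 13.5 mm wide, its point 7 mm farther on
- wide_knife_grip (a point): Middle of the tang of the other coring knife, to be left alone: same tang and collar, but a longer, flatter curve of 120 mm radius through 75 degrees (about 210 x 115 mm over all); same axes
- gate_eye (a point): Centre of the gate's fixed closed eye, 20 mm wide, 26 high, between two 12 mm pins (axes x = +-16 mm), under a strap (50 x 18 mm; nuts to 27 mm above here). y: the way through, tailstock to headstock side; x: to the lathe's axis; z up. Home: knife axes parallel to these, collar face on the pins at y = -6 mm, knife's middle 4 mm below here, blade bending to +x
- blank: The bowl blank in the chuck: fixed wooden disc, 180 mm diameter, 72 mm thick, on the spindle axis 230 mm above the bench. Origin at the centre of its back face at the chuck; its front face is 72 mm from there along its -y axis, towards the gate
- lathe: The fixed bench-top lathe: origin on the bench in the middle of its bed; y along the spindle axis towards the headstock, z up. Bed 120 mm wide and 900 mm long, its top 80 mm up; headstock from y = 265 to 465 mm, 140 mm wide, 325 mm high; tailstock from y = -465 to -330 mm, 270 mm high, its centre reaching to y = -260 mm
- gouge_end (a point): A turning gouge lying on the bench, 215 mm long, 31 mm thick: this point is on its steel blade, 24 mm short of the cutting end, 16 mm up. x points along it to the cutting end; the dark wooden handle reaches 190 mm the other way. To be left alone
- wax_tin_mid (a point): A metal wax tin, 60 mm diameter, 50 mm high: its centre. To be left alone
- bowl_mid (a point): A small turned bowl, 116 mm diameter, 50 mm high: its centre. To be left alone
- gate: Banjo and gate, fixed: origin on the bench 234 mm below the eye, same axes. The eye stands on a flat steel table, top 221 mm above the bench (13 mm below the eye's centre), 10 mm thick, reaching x = -25 to 75, y = -32 to 72 mm, on a post and a banjo arm that lies across the bed

How it is judged:
By the outcome, as a careful person would: the job done as asked, in the order asked, and still so for the second after the job is handed in, with the robot touching nothing.
It also fails if it takes over 67 s, if anything falls off the work surface, if the arm or the gripper's body presses on something with over 40 N, if the wrist force passes 120 N, or if a joint passes its speed limit or range.

### The arm

A 7-joint arm with a two-finger parallel gripper is mounted at the origin on the work surface. World frame = base frame: x ahead of the robot, y to its left, z up, the work surface at z = 0. Lengths are in mm, angles in rad, forces in N, time in s.
With the tool pointing down it reaches from about 425 to 875 mm from the base axis. Payload 9.9 kg.
Tool frame: the origin (TCP) lies on the centre line of the jaws, within the pads' length; the fingertips stand 25 mm ahead of it and the grasp point (between the pads) lies 6 mm ahead of it (r.tip_extent is the distance from the TCP to the fingertips, in mm); y points along the fingers, x is the direction in which the jaws open and shut, and the axes are right-handed (so a half turn about y gives the same grasp; the last joint's range is limited). The gripper opens to 85 mm and grips with 20 to 120 N. Pads are 22 mm wide; open, the fingers measure 114 mm over their backs; the gripper's body (76 mm by 85 mm) begins 54 mm behind the grasp point. The pads swing forward as they close: fully open they stand 13 mm farther back than shut.
Start: joints at [-1.243, 0.576, 0.025, 1.437, -0.015, 1.129, -0.057], TCP at [270.169, 618.578, 256.289] pointing down, gripper open.
Joint ranges: [-2.76, 2.76], [-0.34, 2.15], [-1.52, 1.57], [0.19, 2.46], [-1.09, 4.23], [0.17, 1.99], [-2.82, 2.82]. Speed limits (rad/s): [2.22, 2.22, 3.01, 3.01, 3.14, 3.14, 3.14].

### API

Orientations are given as a unit quaternion [w, x, y, z].
In Python, from station import r gives the robot as it stands. The module is installed in compiled form; this text tells all that it offers.
- The arm moves only by the tool send_rows, never from a script. Its argument "targets" is a list of rows, each an object with "jaw": the opening, from 0 (shut) to 1 (fully open); "offset": the shift along the tool's x, y, z in cm, a list of three; "rotation": the turn, a rotation vector about the tool's x, y, z in degrees, a list of three. A call has 1 to 12 rows; each row is the pose to reach, as a shift and turn from the pose commanded when the call began, along the tool's axes at that moment; what a row does not reach only later rows make up. A row lasts 1/10 s, in which the tool goes at most 50 mm and 8.59 degrees, less where a joint would pass 70% of its speed; a pose out of reach is approached as far as the arm can. A call with a gripper value outside its range is refused whole. The fingers move at their own pace and stop on an object; "force" is the grip in N (left out, the last holds). Time passes only in rows, so rows that repeat a pose let the fingers close. It gives the time, the measured TCP pose, the force and the opening at its end, in the units of the state.
- r.sense(): the state, without advancing time (a new reading comes with each control period).
- r.grab_frame(name): name is "side" or "top"; returns (picture, depth): 400x640x3 uint8, red, green, blue; 400x640 float32, mm along the optical axis (not along the pixel's ray), 0 where there is no reading.
- r.calibration(name): a dict with "mtx" (3x3 intrinsics, pixels), "D" ([k1, k2, p1, p2, k3] as OpenCV has them; the pictures are not rectified), "extrinsics" (4x4, takes a point from camera to world coordinates). Camera axes: x right, y down, z forward; pixel columns grow to the right and rows downward; lengths in mm; the calibration is good to about 2 mm. A picture is of the moment at which its call begins. calibration takes no time and is no camera call.
- r.close_job(): hands the job in, once; it reports no verdict.
The state is a dict: "clock": time; "joint_pos": joint angles; "joint_velocities": joint speeds; "effort": joint torques, N m; "eef_pos": TCP position; "eef_rot": TCP orientation; "force": force on the tool from outside, world axes, zero at the start; "ft_torque": the same for the moment, N m; "gripper_width": opening from 0.0 (shut) to 1.0 (fully open).
Only numpy, scipy, OpenCV 4.12 (cv2) and the standard library are available. Lean on these libraries where they do the work, as an engineer would, in place of code of your own. Each camera call takes 0.05 s, during which the arm holds its last target.

## Working session

There is one attempt and no reset: what is moved stays moved. The work goes in short steps, Python scripts to look and compute and a tool call to move; the robot and the scene stay as the last step left them, time stands still between calls to the robot, and variables do not carry over. Pictures are saved under pics/ and viewed, and the job is handed in when it is done.

Besides the shell and the picture viewer there is one more tool, called as a command line: name --argument value ..., lists and objects as JSON in quotes. send_rows: Moves the arm, as the interface text tells. Its arguments: {"type":"object","properties":{"targets":{"type":"array","items":{"type":"object","properties":{"jaw":{"type":"number"},"offset":{"type":"array","items":{"type":"number"}},"rotation":{"type":"array","items":{"type":"number"}}}}},"force":{"type":"number"}},"required":["targets"]}

```bash
mkdir -p pics
python3 - <<'E'
from station import r
import cv2,numpy as np
s=r.sense(); print({k:np.round(v,3).tolist() for k,v in s.items()})
for n in("side","top"):
    p,d=r.grab_frame(n); c=r.calibration(n)
    np.savez(f"{n}0.npz",p=p,d=d)
    cv2.imwrite(f"pics/{n}0.png",p[:,:,::-1]); print(n,np.round(c["mtx"],1).tolist(),np.round(c["D"],4),np.round(c["extrinsics"],3).tolist())
E
```

```text
{'clock': 0.0, 'joint_pos': [-1.243, 0.577, 0.025, 1.438, -0.015, 1.129, -0.057], 'joint_velocities': [0.001, 0.001, -0.002, 0.001, 0.002, -0.0, -0.001], 'effort': [-0.0, -76.576, 2.25, -28.597, 0.015, 0.012, -0.0], 'eef_pos': [270.0, 618.218, 255.474], 'eef_rot': [-0.591, 0.592, 0.387, -0.388], 'force': [-0.105, -0.877, 0.164], 'ft_torque': [-0.026, -0.031, -0.03], 'gripper_width': 0.999}
side [[411.3, 0.0, 316.4], [0.0, 411.3, 200.0], [0.0, 0.0, 1.0]] [-0.019  0.     0.     0.     0.   ] [[0.91, -0.263, 0.321, 105.955], [-0.415, -0.551, 0.724, -913.363], [-0.013, -0.792, -0.611, 867.825], [0.0, 0.0, 0.0, 1.0]]
top [[430.9, 0.0, 314.4], [0.0, 430.9, 187.6], [0.0, 0.0, 1.0]] [-0.0964  0.      0.      0.      0.    ] [[-0.014, -0.975, 0.222, 153.23], [-1.0, 0.012, -0.009, -89.508], [0.006, -0.222, -0.975, 1575.24], [0.0, 0.0, 0.0, 1.0]]
```

View pics/side0.png

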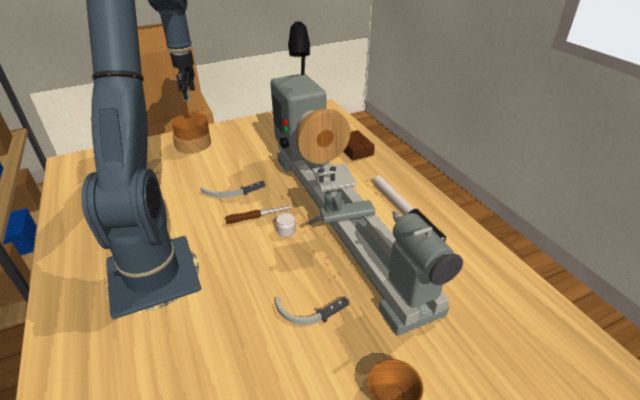

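View pics/top0.png

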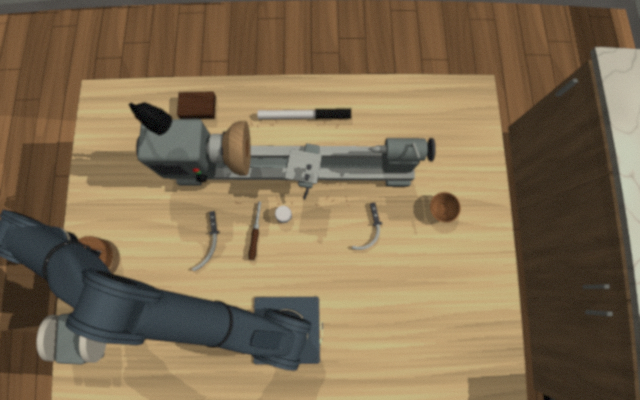

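Run:
```python
import cv2,numpy as np
t=np.load("top0.npz")["p"][:,:,::-1]; s=np.load("side0.npz")["p"][:,:,::-1]
def z(i,x0,y0,x1,y1,w,h): return cv2.resize(i[y0:y1,x0:x1],(w,h),interpolation=cv2.INTER_CUBIC)
a=np.hstack([z(t,180,200,240,275,400,300*1),z(t,340,195,400,270,400,300)])
b=np.hstack([z(s,190,170,275,210,400,300*0+188),z(s,265,285,355,330,400,188)])
cv2.imwrite("pics/z1.png",np.vstack([a,b]))
cv2.imwrite("pics/z2.png",np.vstack([z(t,220,110,340,210,400,333)*1,]) )
cv2.imwrite("pics/z3.png",z(s,270,95,400,235,557,600))
```

```text
(no output)
```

View pics/z1.png

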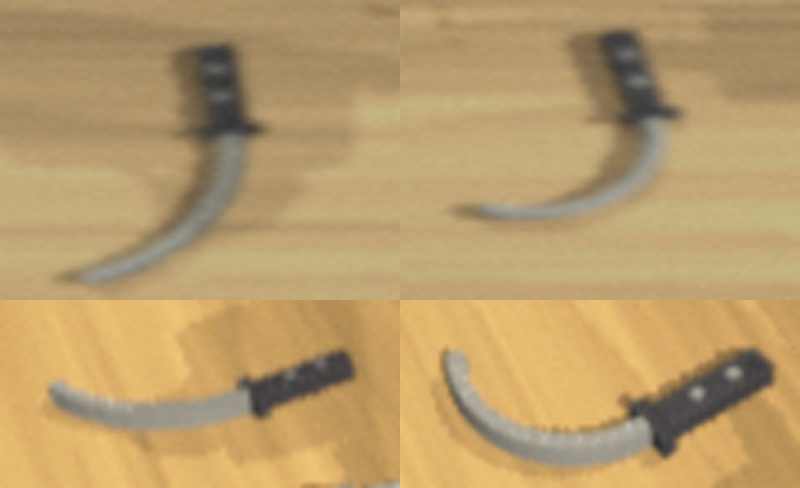

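View pics/z2.png

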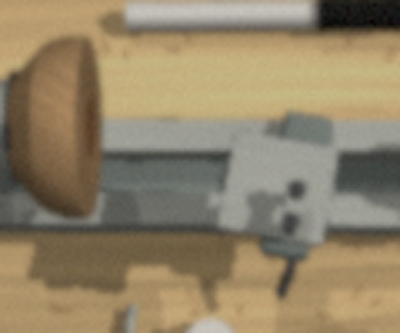

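View pics/z3.png

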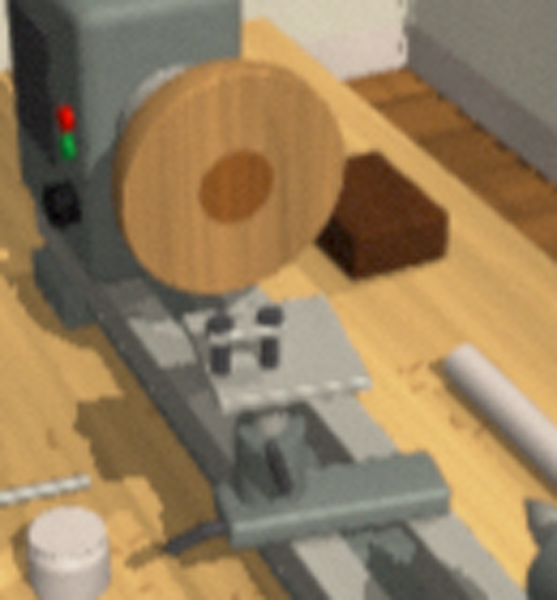

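```bash
cat > h.py <<'E'
import cv2,numpy as np
from station import r
def load(n,tag): 
    z=np.load(f"{n}{tag}.npz"); return z["p"],z["d"]
def snap(n,tag):
    p,d=r.grab_frame(n); np.savez(f"{n}{tag}.npz",p=p,d=d); cv2.imwrite(f"pics/{n}{tag}.png",p[:,:,::-1]); return p,d
def und(n,uv):
    c=r.calibration(n); return cv2.undistortPoints(np.asarray(uv,float).reshape(-1,1,2),c["mtx"],c["D"]).reshape(-1,2)
def cloud(n,d):
    v,u=np.mgrid[:400,:640]; q=und(n,np.stack([u,v],-1)).reshape(400,640,2)
    P=np.dstack([q,np.ones((400,640))])*d[...,None]; E=r.calibration(n)["extrinsics"]
    W=P@E[:3,:3].T+E[:3,3]; W[d<=0]=np.nan; return W
def ray(n,uv,z):
    q=und(n,uv); E=r.calibration(n)["extrinsics"]; D=np.c_[q,np.ones(len(q))]@E[:3,:3].T
    return E[:3,3]+D*((z-E[2,3])/D[:,2])[:,None]
def proj(n,X):
    c=r.calibration(n);E=np.linalg.inv(c["extrinsics"])
    return cv2.projectPoints(np.asarray(X,float).reshape(-1,3),cv2.Rodrigues(E[:3,:3])[0],E[:3,3],c["mtx"],c["D"])[0].reshape(-1,2)
def proj_(n,X): return np.round(proj(n,X),1)
E
python3 - <<'E'
from h import *
for n in("top","side"):
    p,d=load(n,0); W=cloud(n,d); z=W[...,2]
    bench=(W[...,0]>350)&(W[...,0]<900)&(abs(W[...,1])<600)&(abs(z)<25)
    print(n,"bench med",np.nanmedian(z[bench]),np.nanstd(z[bench]))
    # table
    m=(z>212)&(z<231)&(W[...,0]>450)&(W[...,0]<1000)&(W[...,1]>-250)&(W[...,1]<250)
    k,lab,st,ce=cv2.connectedComponentsWithStats(m.astype(np.uint8))
    for i in range(1,k):
        if st[i,4]>80: print("cc",st[i],ce[i],np.nanmedian(W[lab==i],0).round(1), np.nanpercentile(W[lab==i],[2,98],axis=0).round(0).tolist())
    # knives region
    hsv=cv2.cvtColor(p,cv2.COLOR_RGB2HSV)
    m=(hsv[...,1]<70)&(W[...,0]<720)&(W[...,0]>350)&(abs(W[...,1])<500)&(z<60)
    k,lab,st,ce=cv2.connectedComponentsWithStats(m.astype(np.uint8))
    for i in range(1,k):
        if st[i,4]>40: print("k",st[i],np.nanmean(W[lab==i],0).round(1))
E
```

```text
top bench med 0.34172959660213564 4.80820339219653
cc [285 149  37  35 861] [302.62601626 165.6445993 ] [536.8 -62.8 220.8] [[483.0, -119.0, 215.0], [585.0, -14.0, 226.0]]
k [250 156  39  12 438] [602.2  63.7  42. ]
k [321 156  62  13 671] [ 597.1 -241.4   41.6]
k [216 163  12   5  47] [591.1 243.1  40.4]
k [175 179  27   7 145] [530.9 365.3  35.1]
k [220 178  70   3  83] [535.5 118.7  49.1]
k [377 179  36   8 185] [ 519.1 -406.4   38.8]
k [253 202   8  27 109] [401.7 106.3  18.5]
k [370 203  12  27 141] [ 397.7 -325.5   16.4]
k [275 205  17  18 244] [406.3  10.6  42.9]
k [209 211   8  21 108] [386.3 270.1  16.3]
side bench med 2.7802557645425168 4.185563428719109
cc [297 133  54  17 279] [323.36917563 141.48387097] [590.5 117.9 221.5] [[509.0, 113.0, 213.0], [681.0, 124.0, 230.0]]
cc [313 163  44  28 685] [335.75766423 177.87883212] [538.2 -87.6 223.8] [[482.0, -124.0, 216.0], [585.0, -17.0, 227.0]]
k [278 146  45  62 347] [537.1 252.7  38.9]
k [303 159  17  11  64] [610.1 265.7  44.9]
k [245 181  20  13 115] [387.1 262.   16.8]
k [341 194   8  10  45] [617.   21.6  48.9]
k [260 206  31  10 108] [404.8 102.9  19.9]
k [276 213  20  24 376] [405.6  -1.9  39.4]
k [ 328  222  121  114 1525] [ 550.9 -386.1   37.1]
k [356 225  35  45 510] [ 604.3 -200.7   45.7]
k [314 297  35  26 356] [ 398.1 -331.7   17.8]
```

Run:
```python
from h import *
for n in("top","side"):
    p,d=load(n,0); W=cloud(n,d); z=W[...,2]
    g=cv2.cvtColor(p,cv2.COLOR_RGB2GRAY)
    m=(z>214)&(z<270)&(W[...,0]>460)&(W[...,0]<610)&(W[...,1]>-140)&(W[...,1]<10)
    k,lab,st,ce=cv2.connectedComponentsWithStats(m.astype(np.uint8)); i=1+st[1:,4].argmax(); m=lab==i
    tb=m&(z<229); v,u=np.nonzero(tb); X=ray(n,np.c_[u,v],221.)
    (c,s,a)=cv2.minAreaRect(X[:,:2].astype(np.float32)); print(n,"rect",np.round(c,1),np.round(s,1),round(a,2))
    # second moments
    XY=W[tb][:,:2]
    # nuts dark
    dk=m&(g<75); k,lab,st,ce=cv2.connectedComponentsWithStats(dk.astype(np.uint8))
    for i in range(1,k):
        if st[i,4]>3: print("dark",st[i],ce[i].round(1),np.nanmedian(W[lab==i],0).round(1),ray(n,ce[i:i+1],261)[0].round(1))
    hi=m&(z>240); v,u=np.nonzero(hi); print("hi",len(u),np.nanmean(W[hi],0).round(1))
    # edges of table via gray gradient: dump
    ys,xs=np.nonzero(m); x0,x1,y0,y1=xs.min()-8,xs.max()+8,ys.min()-8,ys.max()+8
    im=cv2.resize(p[y0:y1,x0:x1,::-1],None,fx=9,fy=9,interpolation=cv2.INTER_NEAREST)
    cv2.imwrite(f"pics/gz_{n}.png",im); print(x0,y0,im.shape)
    # lathe headings: headstock front face / blank
    # knife dark tang
    hsv=cv2.cvtColor(p,cv2.COLOR_RGB2HSV)
    for nm,cx in(("R",-325),("L",265)):
        kn=(abs(W[...,1]-cx)<110)&(W[...,0]>280)&(W[...,0]<480)&(z<40)&(z>-15)
        for part,mm in(("tang",kn&(g<85)&(hsv[...,1]<90)),("blade",kn&(g>=95)&(hsv[...,1]<60))):
            k,lab,st,ce=cv2.connectedComponentsWithStats(mm.astype(np.uint8)); 
            if k<2: continue
            i=1+st[1:,4].argmax(); v,u=np.nonzero(lab==i); X=ray(n,np.c_[u,v],18.)[:,:2]
            c,s,a=cv2.minAreaRect(X.astype(np.float32)); print(nm,part,len(u),"mean",X.mean(0).round(1),np.round(c,1),np.round(s,1),round(a,1))
```

```text
top rect [533.4 -66.8] [103.6 101.2] 79.1
dark [308 166   2   3   5] [308.4 166.8] [519.3 -82.9 260. ] [519.4 -84.1 261. ]
dark [305 175   3   5  10] [306.3 176.9] [485.6 -76.3 261.5] [486.6 -77.2 261. ]
hi 90 [504.5 -81.6 258.1]
277 141 (450, 468, 3)
R tang 91 mean [ 402.4 -321. ] [ 405.  -319.3] [80.9 26.9] 15.0
R blade 138 mean [ 312.6 -303.4] [ 312.3 -298.5] [ 41.1 132.8] 41.0
L tang 123 mean [378.3 269.4] [379.5 272.8] [82.1 32.1] 13.1
L blade 72 mean [309.7 263.8] [309.5 264.3] [17.2 59.7] 83.7
side rect [535.5 -68.4] [115.1 102. ] 79.17
dark [330 168   5   2   8] [332.1 168.6] [518.3 -89.7 263.3] [520.6 -87.  261. ]
dark [319 170   4   2   7] [320.3 170.4] [487.5 -84.3 263. ] [488.3 -81.2 261. ]
dark [331 174   3   6  16] [332.  176.8] [519.1 -89.  236.3] [ 503.1 -121.7  261. ]
dark [319 176   4   6  18] [320.8 178.4] [488.7 -84.  236.4] [ 473.9 -115.6  261. ]
hi 151 [505.3 -85.5 256.7]
305 155 (387, 531, 3)
R tang 248 mean [ 403.7 -331.6] [ 407.7 -333.6] [85.3 38.4] 6.4
R blade 353 mean [ 315.5 -314.4] [ 312.1 -304.5] [ 51.6 133.7] 41.6
L tang 115 mean [381.6 258.1] [383.3 256.1] [83.1 44.5] 3.4
L blade 89 mean [311.4 255.3] [310.8 259.7] [37.8 64.4] 88.5
```

View pics/gz_top.png

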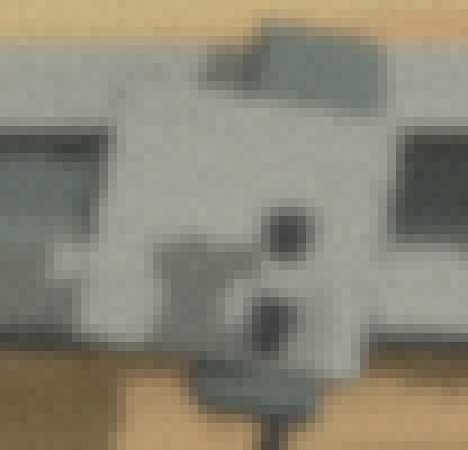

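View pics/gz_side.png

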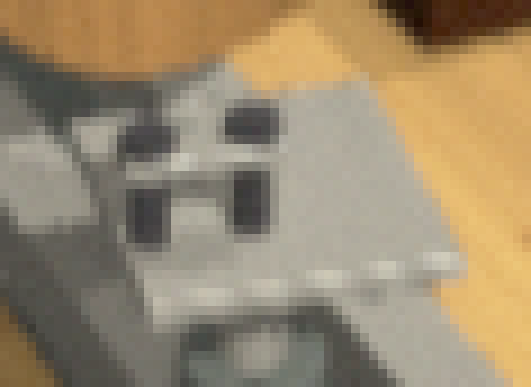

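Run:
```python
from h import *
from scipy.spatial.transform import Rotation as Ro
from scipy.optimize import least_squares
s=r.sense(); w,x,y,z=s["eef_rot"]; R=Ro.from_quat([x,y,z,w]).as_matrix(); print(R.round(3),"yaw toolx",np.degrees(np.arctan2(R[1,0],R[0,0])), "tip",r.tip_extent)
res=[]
for n in("top","side"):
    p,d=load(n,0); W=cloud(n,d); g=cv2.cvtColor(p,cv2.COLOR_RGB2GRAY).astype(int); hsv=cv2.cvtColor(p,cv2.COLOR_RGB2HSV)
    v,u=np.mgrid[:400,:640]; q=ray(n,np.c_[u.ravel(),v.ravel()],9.).reshape(400,640,3)
    reg=(q[...,0]>290)&(q[...,0]<470)&(q[...,1]>-400)&(q[...,1]<-215)
    tang=reg&(g<90)&(hsv[...,1]<90); blade=reg&(g>=90)&(hsv[...,1]<75)
    out=np.zeros((400,640),np.uint8)
    def big(m):
        k,lab,st,ce=cv2.connectedComponentsWithStats(m.astype(np.uint8)); return lab==1+st[1:,4].argmax()
    tang=big(tang); blade=big(blade&~tang); 
    T=q[tang][:,:2]; B=q[blade][:,:2]
    lt=cv2.fitLine(T.astype(np.float32),cv2.DIST_HUBER,0,.01,.01).ravel()
    f=least_squares(lambda c:np.hypot(*(B-c).T)-70,[398,-250],loss="soft_l1")
    f2=least_squares(lambda c:np.hypot(*(B-c[:2]).T)-c[2],[398,-250,70],loss="soft_l1")
    print(n,len(T),len(B),"tang mean",T.mean(0).round(1),"dir",np.degrees(np.arctan2(lt[1],lt[0])).round(1),"C",f.x.round(1),f2.x.round(1),"resid",np.abs(f.fun).mean().round(2))
    im=p[:,:,::-1].copy(); im[tang]=(0,0,255); im[blade]=(0,255,0); a,b=np.nonzero(tang|blade)
    im=np.hstack([im[a.min()-5:a.max()+5,b.min()-5:b.max()+5],p[a.min()-5:a.max()+5,b.min()-5:b.max()+5,::-1]]);cv2.imwrite(f"pics/m_{n}.png",cv2.resize(im,(800,400),interpolation=0))
```

```text
[[ 0.4   -0.001 -0.916]
 [ 0.916 -0.001  0.4  ]
 [-0.001 -1.    -0.   ]] yaw toolx 66.40454092597747 tip 25.0
top 105 113 tang mean [ 403.2 -322.9] dir 10.0 C [ 356.7 -266.2] [ 350.7 -276.3   59.3] resid 3.96
side 266 291 tang mean [ 407.2 -325.3] dir 11.8 C [ 357.5 -264.4] [ 348.2 -277.3   56.2] resid 5.28
```

View pics/m_top.png

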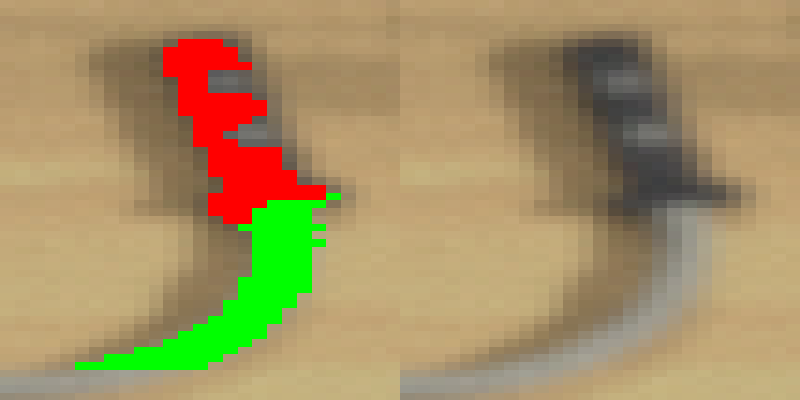

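View pics/m_side.png

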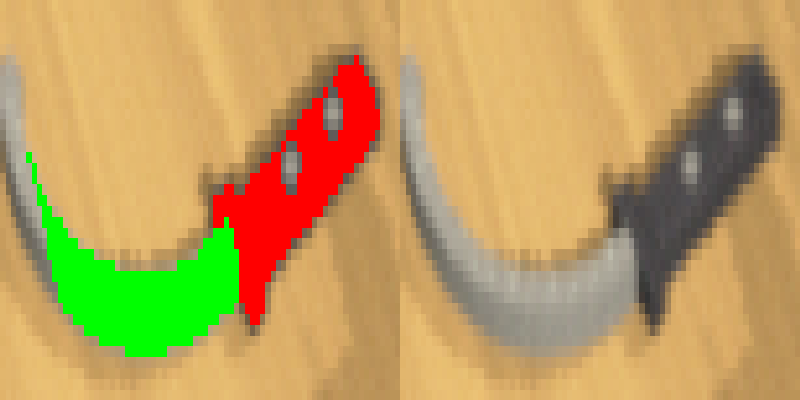

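```bash
cat > kn.py <<'E'
from h import *
from scipy.optimize import least_squares
def big(m):
    k,lab,st,ce=cv2.connectedComponentsWithStats(m.astype(np.uint8)); return lab==1+st[1:,4].argmax()
CS=[]
for n in("top","side"):
    p,d=load(n,0); g=cv2.cvtColor(p,cv2.COLOR_RGB2GRAY).astype(int); hsv=cv2.cvtColor(p,cv2.COLOR_RGB2HSV)
    v,u=np.mgrid[:400,:640]; q=ray(n,np.c_[u.ravel(),v.ravel()],9.).reshape(400,640,3)
    reg=(q[...,0]>250)&(q[...,0]<470)&(q[...,1]>-400)&(q[...,1]<-180)
    low=hsv[...,1]<(85 if n=="top" else 95)
    kn=big(reg&low); kn=cv2.morphologyEx(kn.astype(np.uint8),cv2.MORPH_CLOSE,np.ones((3,3)))>0
    # tang: within 60mm line region, x>360 by geometry
    A=q[kn][:,:2]
    B=A[A[:,0]<352]; B=B[B[:,1]<400]
    f=least_squares(lambda c:np.hypot(*(B-c).T)-70,[370,-250],loss="soft_l1")
    T=A[A[:,0]>378]; lt=cv2.fitLine(T.astype(np.float32),cv2.DIST_HUBER,0,.01,.01).ravel()
    e=T@lt[:2]; 
    print(n,len(A),"C",f.x.round(1),"res",np.abs(f.fun).mean().round(2),"tang dir",np.degrees(np.arctan2(lt[1],lt[0])).round(1),"pt",lt[2:].round(1),"far end",(lt[2:]+lt[:2]*(np.percentile(e,99)-lt[2:]@lt[:2])).round(1))
    im=p[:,:,::-1].copy(); im[kn]=(0,255,0);a,b=np.nonzero(kn)
    im=im[a.min()-5:a.max()+5,b.min()-5:b.max()+5];cv2.imwrite(f"pics/m2_{n}.png",cv2.resize(im,None,fx=7,fy=7,interpolation=0))
E
python3 kn.py
```

```text
top 360 C [ 353.5 -265.4] res 4.43 tang dir 11.7 pt [ 413.7 -324.3] far end [ 449.5 -316.9]
side 741 C [ 354.4 -264.1] res 5.13 tang dir 13.5 pt [ 415.5 -322.7] far end [ 453.2 -313.7]
```

View pics/m2_top.png

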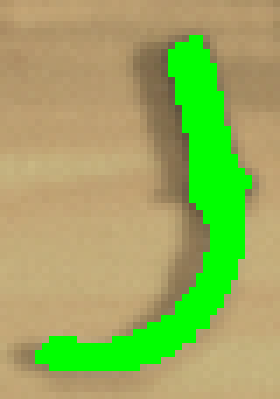

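View pics/m2_side.png

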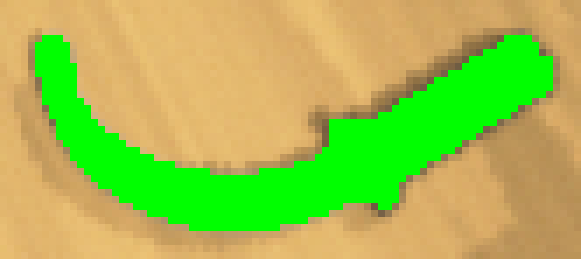

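```bash
cat > plan.py <<'E'
import sys,numpy as np
from station import r
from scipy.spatial.transform import Rotation as Ro
def down(yaw):
    a=np.radians(yaw); return np.array([[np.cos(a),0,-np.sin(a)],[np.sin(a),0,np.cos(a)],[0,-1,0]])
def cur():
    s=r.sense(); w,x,y,z=s["eef_rot"]; R=Ro.from_quat([x,y,z,w]).as_matrix(); return s,np.array(s["eef_pos"]),R
def rows(W):
    s,p,R=cur(); print("clk",round(s["clock"],2),"pos",p.round(1),"yaw",np.degrees(np.arctan2(R[1,0],R[0,0])).round(2),"j",np.round(s["joint_pos"],2),"F",np.round(s["force"],1),"jaw",round(s["gripper_width"],3))
    for x,y,z,yaw in W:
        o=R.T@(np.array([x,y,z])-p)/10; rv=np.degrees(Ro.from_matrix(R.T@down(yaw)).as_rotvec())
        print("off",o.round(2).tolist(),"rot",rv.round(2).tolist())
E
python3 - <<'E'
from plan import *
rows([(300,560,400,70),(440,300,400,90),(470,0,400,100),(440,-200,300,102.5),(417.7,-322.5,120,102.5)])
E
```

```text
clk 0.1 pos [270.  618.2 255.5] yaw 66.4 j [-1.24  0.58  0.02  1.44 -0.02  1.13 -0.06] F [-0.2  0.6 -0.1] jaw 0.996
off [-4.16, -14.44, -5.08] rot [0.0, -3.6, -0.08]
off [-22.38, -14.41, -28.31] rot [-0.01, -23.6, -0.08]
off [-48.67, -14.37, -43.07] rot [-0.02, -33.6, -0.08]
off [-68.19, -4.34, -48.33] rot [-0.02, -36.1, -0.08]
off [-80.28, 13.67, -51.19] rot [-0.02, -36.1, -0.08]
```

send_rows --targets '[{"jaw": 1,"offset": [-4.2,-14.4,-5.1],"rotation": [0,-3.6,0]},{"jaw": 1,"offset": [-4.2,-14.4,-5.1],"rotation": [0,-3.6,0]},{"jaw": 1,"offset": [-4.2,-14.4,-5.1],"rotation": [0,-3.6,0]},{"jaw": 1,"offset": [-4.2,-14.4,-5.1],"rotation": [0,-3.6,0]},{"jaw": 1,"offset": [-22.4,-14.4,-28.3],"rotation": [0,-23.6,0]},{"jaw": 1,"offset": [-22.4,-14.4,-28.3],"rotation": [0,-23.6,0]},{"jaw": 1,"offset": [-22.4,-14.4,-28.3],"rotation": [0,-23.6,0]},{"jaw": 1,"offset": [-22.4,-14.4,-28.3],"rotation": [0,-23.6,0]},{"jaw": 1,"offset": [-22.4,-14.4,-28.3],"rotation": [0,-23.6,0]},{"jaw": 1,"offset": [-22.4,-14.4,-28.3],"rotation": [0,-23.6,0]},{"jaw": 1,"offset": [-22.4,-14.4,-28.3],"rotation": [0,-23.6,0]},{"jaw": 1,"offset": [-22.4,-14.4,-28.3],"rotation": [0,-23.6,0]}]'

```text
clock: 1.3
eef_pos: [440.1, 299.2, 400.0]
eef_rot: [0.501, -0.501, -0.499, 0.5]
force: [-1.2, 0.5, -0.1]
gripper_width: 0.993
```

Run:
```python
from plan import *
rows([(440,300,400,90),(470,0,400,100),(440,-200,300,102.5),(417.7,-322.5,120,102.5)])
```

```text
clk 1.3 pos [440.1 299.2 400. ] yaw 89.86 j [-0.71  0.26  0.03  1.56 -0.01  1.32  0.89] F [-1.2  0.5 -0.1] jaw 0.993
off [0.08, -0.0, 0.01] rot [-0.03, -0.14, -0.01]
off [-29.91, 0.0, -3.06] rot [-0.03, -10.14, -0.01]
off [-49.92, 10.01, -0.11] rot [-0.03, -12.64, -0.01]
off [-62.17, 28.01, 2.08] rot [-0.03, -12.64, -0.01]
```

send_rows --targets '[{"jaw": 1,"offset": [-29.9,0,-3.1],"rotation": [0,-10.1,0]},{"jaw": 1,"offset": [-29.9,0,-3.1],"rotation": [0,-10.1,0]},{"jaw": 1,"offset": [-29.9,0,-3.1],"rotation": [0,-10.1,0]},{"jaw": 1,"offset": [-29.9,0,-3.1],"rotation": [0,-10.1,0]},{"jaw": 1,"offset": [-29.9,0,-3.1],"rotation": [0,-10.1,0]},{"jaw": 1,"offset": [-29.9,0,-3.1],"rotation": [0,-10.1,0]},{"jaw": 0.5,"offset": [-62.2,28.0,2.1],"rotation": [0,-12.6,0]},{"jaw": 0.5,"offset": [-62.2,28.0,2.1],"rotation": [0,-12.6,0]},{"jaw": 0.5,"offset": [-62.2,28.0,2.1],"rotation": [0,-12.6,0]},{"jaw": 0.5,"offset": [-62.2,28.0,2.1],"rotation": [0,-12.6,0]},{"jaw": 0.5,"offset": [-62.2,28.0,2.1],"rotation": [0,-12.6,0]},{"jaw": 0.5,"offset": [-62.2,28.0,2.1],"rotation": [0,-12.6,0]}]'

```text
clock: 2.5
eef_pos: [435.4, -221.6, 204.7]
eef_rot: [-0.441, 0.441, 0.553, -0.552]
force: [1.0, 0.1, 0.1]
gripper_width: 0.5
```

Run:
```python
from plan import *
rows([(417.7,-322.5,120,102.5),(417.7,-322.5,60,102.5)])
```

```text
clk 2.5 pos [ 435.4 -221.6  204.7] yaw 102.8 j [ 0.18  0.37  0.27  2.   -0.14  0.79  2.32] F [1.  0.1 0.1] jaw 0.5
off [-9.45, 8.46, 3.97] rot [0.03, 0.3, 0.02]
off [-9.45, 14.46, 3.97] rot [0.03, 0.3, 0.02]
```

send_rows --targets '[{"jaw": 0.5,"offset": [-9.45,8.5,3.95],"rotation": [0,0.3,0]},{"jaw": 0.5,"offset": [-9.45,8.5,3.95],"rotation": [0,0.3,0]},{"jaw": 0.5,"offset": [-9.45,8.5,3.95],"rotation": [0,0.3,0]},{"jaw": 0.5,"offset": [-9.45,14.5,3.95],"rotation": [0,0.3,0]},{"jaw": 0.5,"offset": [-9.45,14.5,3.95],"rotation": [0,0.3,0]},{"jaw": 0.5,"offset": [-9.45,14.5,3.95],"rotation": [0,0.3,0]}]'

```text
clock: 3.1
eef_pos: [416.8, -320.7, 59.7]
eef_rot: [-0.445, 0.441, 0.551, -0.551]
force: [0.7, 0.5, 0.4]
gripper_width: 0.501
```

Run:
```python
from plan import *
from h import *
rows([(417.7,-322.5,40,102.5),(417.7,-322.5,30,102.5)]); print(r.tip_extent)
for n,b in(("top",(340,190,400,250)),("side",(260,240,370,340))):
    p,d=snap(n,1); x0,y0,x1,y1=b; cv2.imwrite(f"pics/c1{n}.png",cv2.resize(p[y0:y1,x0:x1,::-1],None,fx=6,fy=6))
```

```text
clk 3.1 pos [ 416.8 -320.7   59.7] yaw 102.43 j [ 0.45  0.64  0.18  2.04 -0.24  0.49  2.59] F [0.7 0.5 0.4] jaw 0.501
off [-0.2, 1.97, -0.06] rot [-0.15, -0.07, 0.23]
off [-0.21, 2.97, -0.06] rot [-0.15, -0.07, 0.23]
25.0
```

View pics/c1side.png

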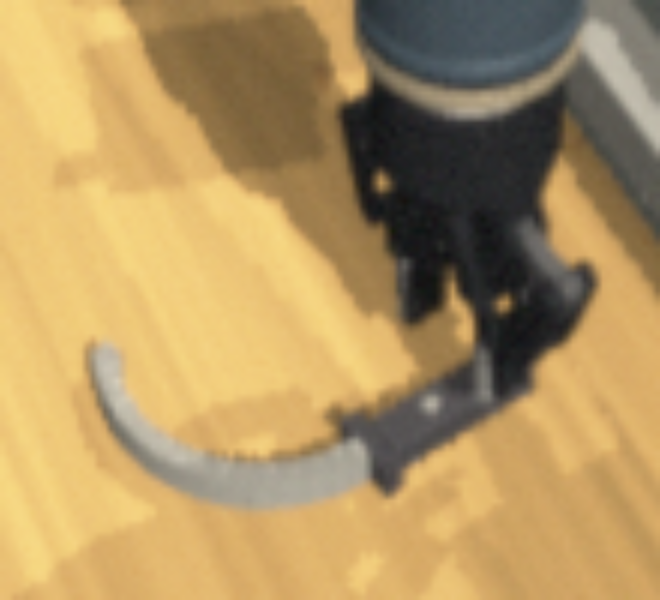

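View pics/c1top.png

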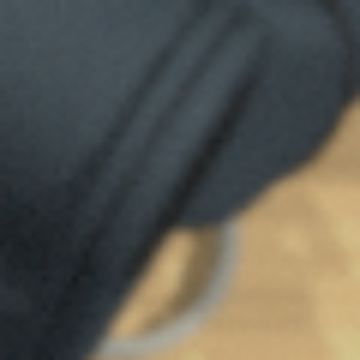

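send_rows --targets '[{"jaw": 0.5,"offset": [-0.2,2.0,-0.05],"rotation": [-0.15,0,0.2]},{"jaw": 0.5,"offset": [-0.2,2.5,-0.05],"rotation": [-0.15,0,0.2]},{"jaw": 0.5,"offset": [-0.2,3.0,-0.05],"rotation": [-0.15,0,0.2]},{"jaw": 0.5,"offset": [-0.2,3.0,-0.05],"rotation": [-0.15,0,0.2]}]'

```text
clock: 3.6
eef_pos: [418.2, -324.6, 31.8]
eef_rot: [-0.442, 0.445, 0.551, -0.551]
force: [-0.2, 0.8, 0.4]
gripper_width: 0.503
```

send_rows --targets '[{"jaw": 0.5,"offset": [0,0,0]},{"jaw": 0.5,"offset": [0,0,0]}]'

```text
schema error: expected keys jaw, offset, rotation
```

Run:
```python
from plan import *
rows([(417.7,-322.5,28,102.5)])
```

```text
clk 3.6 pos [ 418.2 -324.6   31.8] yaw 102.34 j [ 0.47  0.68  0.16  2.05 -0.25  0.42  2.61] F [-0.2  0.8  0.4] jaw 0.503
off [0.21, 0.38, 0.0] rot [0.18, -0.16, -0.22]
```

send_rows --targets '[{"jaw": 0.5,"offset": [0.2,0.3,0],"rotation": [0.15,0,-0.2]},{"jaw": 0.5,"offset": [0.2,0.3,0],"rotation": [0.15,0,-0.2]},{"jaw": 0.5,"offset": [0.2,0.3,0],"rotation": [0.15,0,-0.2]}]'

```text
clock: 3.9
eef_pos: [417.4, -322.8, 28.4]
eef_rot: [-0.443, 0.444, 0.551, -0.551]
force: [-0.1, -0.4, 0.3]
gripper_width: 0.5
```

Run:
```python
from plan import *
rows([(417.7,-322.5,28,102.5)])
```

```text
clk 3.9 pos [ 417.4 -322.8   28.4] yaw 102.31 j [ 0.47  0.69  0.16  2.05 -0.25  0.41  2.61] F [-0.1 -0.4  0.3] jaw 0.5
off [0.02, 0.04, -0.03] rot [0.01, -0.19, -0.01]
```

Position is good with no contact. Closing step by step.

send_rows --targets '[{"jaw": 0.3,"offset": [0,0,0],"rotation": [0,0,0]},{"jaw": 0.3,"offset": [0,0,0],"rotation": [0,0,0]}]' --force 80

```text
clock: 4.1
eef_pos: [417.4, -322.9, 28.3]
eef_rot: [0.443, -0.444, -0.551, 0.551]
force: [0.3, 0.0, -0.0]
gripper_width: 0.303
```

send_rows --targets '[{"jaw": 0.0,"offset": [0,0,0],"rotation": [0,0,0]},{"jaw": 0.0,"offset": [0,0,0],"rotation": [0,0,0]},{"jaw": 0.0,"offset": [0,0,0],"rotation": [0,0,0]},{"jaw": 0.0,"offset": [0,0,0],"rotation": [0,0,0]}]'

```text
clock: 4.5
eef_pos: [417.4, -323.0, 28.6]
eef_rot: [-0.443, 0.444, 0.551, -0.551]
force: [-0.7, 0.9, 5.4]
gripper_width: 0.209
```

send_rows --targets '[{"jaw": 0.0,"offset": [0,0,0],"rotation": [0,0,0]},{"jaw": 0.0,"offset": [0,-1,0],"rotation": [0,0,0]},{"jaw": 0.0,"offset": [0,-3,0],"rotation": [0,0,0]},{"jaw": 0.0,"offset": [0,-6,0],"rotation": [0,0,0]},{"jaw": 0.0,"offset": [0,-10,0],"rotation": [0,0,0]},{"jaw": 0.0,"offset": [0,-10,0],"rotation": [0,0,0]}]' --force 120

```text
clock: 5.1
eef_pos: [418.9, -324.4, 132.6]
eef_rot: [-0.441, 0.446, 0.551, -0.55]
force: [0.3, -0.5, -3.1]
gripper_width: 0.197
```

Run:
```python
from plan import *
from h import *
rows([(417.4,-323,300,120),(600,-330,300,120)]); 
for n,b in(("top",(340,160,440,240)),("side",(240,180,390,320))):
    p,d=snap(n,2); x0,y0,x1,y1=b; cv2.imwrite(f"pics/c2{n}.png",cv2.resize(p[y0:y1,x0:x1,::-1],None,fx=4,fy=4))
```

```text
clk 5.1 pos [ 418.9 -324.4  132.6] yaw 102.28 j [ 0.41  0.53  0.24  1.98 -0.2   0.65  2.56] F [ 0.3 -0.5 -3.1] jaw 0.197
off [0.08, -16.74, 0.04] rot [0.23, -17.72, -0.33]
off [-4.48, -16.63, -17.66] rot [0.23, -17.72, -0.33]
```

View pics/c2side.png

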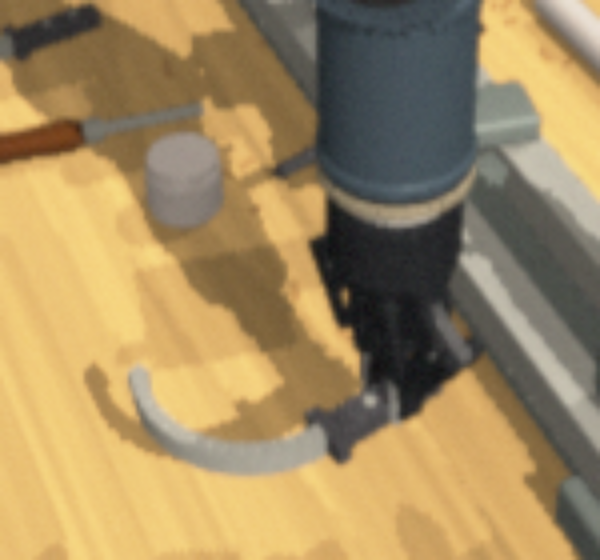

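```bash
cat > arc.py <<'E'
from h import *
from plan import cur
from scipy.optimize import least_squares
def arc(tag,pose=None,lo=0.15,hi=1.95,save=True):
    """predict C from TCP pose; find grey blade pixels near circle at the blade's mid-height plane, fit"""
    s,P,R=cur() if pose is None else pose
    yaw=np.arctan2(R[1,0],R[0,0])+np.pi/2
    yk=np.array([np.cos(yaw),np.sin(yaw)]); xk=np.array([yk[1],-yk[0]])
    C=P[:2]+70*xk+50*yk; zm=P[2]-19.4
    for n in("top","side"):
        p,d=load(n,tag); W=cloud(n,d); hsv=cv2.cvtColor(p,cv2.COLOR_RGB2HSV)
        v,u=np.mgrid[:400,:640]; q=ray(n,np.c_[u.ravel(),v.ravel()],zm).reshape(400,640,3)
        D=q[...,:2]-C; rr=np.hypot(D[...,0],D[...,1]); lx=D@xk; ly=D@yk; th=np.pi-np.arctan2(ly,lx) # 0 at collar
        m=(abs(rr-70)<18)&(th>lo)&(th<hi)&(abs(W[...,2]-zm)<16)
        B=q[m][:,:2]
        if len(B)<20: print(n,"few",len(B)); continue
        f=least_squares(lambda c:np.hypot(*(B-c).T)-70,C,loss="soft_l1")
        e=f.x-C
        ex=W[m]; A=np.c_[(ex[:,:2]-C)@xk,(ex[:,:2]-C)@yk,np.ones(len(ex))]; pl=np.linalg.lstsq(A,ex[:,2],rcond=None)[0]
        print(n,len(B),"C pred",C.round(1),"meas",f.x.round(1),"err knife x,y",round(e@xk,1),round(e@yk,1),"res",np.abs(f.fun).mean().round(1),"topz pred",round(zm+9,1),"z med",np.median(ex[:,2]).round(1),"slope x,y deg",np.degrees(pl[:2]).round(1))
        if save:
            im=p[:,:,::-1].copy(); im[m]=(0,255,0); a,b=np.nonzero(m); im=im[max(0,a.min()-20):a.max()+20,max(0,b.min()-20):b.max()+20]
            cv2.imwrite(f"pics/arc{tag}{n}.png",cv2.resize(im,None,fx=5,fy=5,interpolation=0))
E
python3 -c "
from arc import *
arc(2)"
```

```text
top 96 C pred [ 353.9 -265.1] meas [ 353.8 -268.4] err knife x,y -3.2 0.8 res 2.6 topz pred 118.5 z med 119.5 slope x,y deg [-3.1  7. ]
side 369 C pred [ 353.9 -265.1] meas [ 355.  -264.4] err knife x,y 0.4 -1.2 res 5.5 topz pred 118.5 z med 118.0 slope x,y deg [ 5.7 -7. ]
```

Run:
```python
from plan import *
rows([(418.9,-324.4,320,102.3),(656,-120.6,320,131)])
```

```text
clk 5.2 pos [ 417.6 -322.8  128.9] yaw 102.32 j [ 0.41  0.53  0.24  1.99 -0.2   0.65  2.56] F [ 0.   0.8 -5.4] jaw 0.198
off [-0.2, -19.11, -0.12] rot [0.08, 0.02, -0.06]
off [14.65, -19.09, -27.63] rot [0.06, -28.68, -0.08]
```

View pics/arc2side.png

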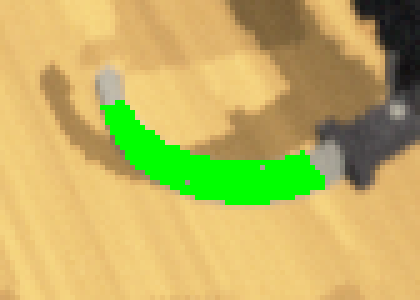

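send_rows --targets '[{"jaw": 0.0,"offset": [0,-4,0],"rotation": [0,0,0]},{"jaw": 0.0,"offset": [0,-8,0],"rotation": [0,0,0]},{"jaw": 0.0,"offset": [0,-12,0],"rotation": [0,0,0]},{"jaw": 0.0,"offset": [0,-16,0],"rotation": [0,0,0]},{"jaw": 0.0,"offset": [0,-19,0],"rotation": [0,0,0]},{"jaw": 0.0,"offset": [2,-19.1,-4],"rotation": [0,-4,0]},{"jaw": 0.0,"offset": [4,-19.1,-8],"rotation": [0,-8,0]},{"jaw": 0.0,"offset": [6,-19.1,-12],"rotation": [0,-12,0]},{"jaw": 0.0,"offset": [8,-19.1,-16],"rotation": [0,-17,0]},{"jaw": 0.0,"offset": [10.5,-19.1,-20],"rotation": [0,-21,0]},{"jaw": 0.0,"offset": [12.5,-19.1,-24],"rotation": [0,-25,0]},{"jaw": 0.0,"offset": [14.6,-19.1,-27.6],"rotation": [0,-28.7,0]}]'

```text
clock: 6.4
eef_pos: [656.8, -119.4, 316.6]
eef_rot: [0.293, -0.291, -0.644, 0.644]
force: [-0.3, 0.2, -3.6]
gripper_width: 0.195
```

send_rows --targets '[{"jaw": 0.0,"offset": [0,0,0],"rotation": [0,0,0]},{"jaw": 0.0,"offset": [0,0,0],"rotation": [0,0,0]},{"jaw": 0.0,"offset": [0,0,0],"rotation": [0,0,0]}]'

```text
clock: 6.7
eef_pos: [654.9, -122.5, 317.7]
eef_rot: [0.295, -0.293, -0.643, 0.644]
force: [-0.0, 0.4, -4.2]
gripper_width: 0.195
```

Run:
```python
from plan import *
from h import *
rows([(655.9,-120.6,275,131),(655.9,-120.6,253,131)]); 
for n,b in(("top",(260,110,360,210)),("side",(270,60,400,200))):
    p,d=snap(n,3); x0,y0,x1,y1=b; cv2.imwrite(f"pics/c3{n}.png",cv2.resize(p[y0:y1,x0:x1,::-1],None,fx=4,fy=4))
from arc import arc
arc(3)
```

```text
clk 6.7 pos [ 654.9 -122.5  317.7] yaw 130.91 j [ 0.04  0.53  0.13  1.37 -0.07  1.26  2.46] F [-0.   0.4 -4.2] jaw 0.195
off [0.07, 4.27, -0.21] rot [-0.14, -0.09, 0.09]
off [0.06, 6.47, -0.21] rot [-0.14, -0.09, 0.09]
top 155 C pred [ 571.4 -102.6] meas [ 568.5 -102.8] err knife x,y 1.7 2.3 res 3.2 topz pred 308.3 z med 305.9 slope x,y deg [-4.   5.3]
side 339 C pred [ 571.4 -102.6] meas [ 569.5 -102.8] err knife x,y 1.0 1.6 res 7.9 topz pred 308.3 z med 302.6 slope x,y deg [-1.4  0.9]
```

View pics/c3side.png

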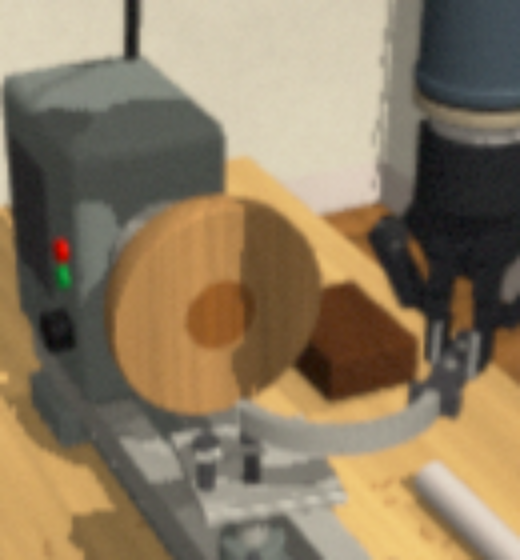

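View pics/c3top.png

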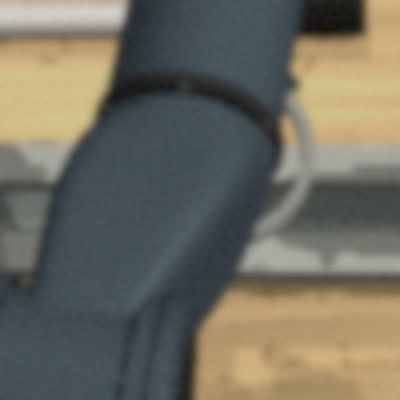

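send_rows --targets '[{"jaw": 0.0,"offset": [0.1,1.5,-0.2],"rotation": [-0.1,0,0.1]},{"jaw": 0.0,"offset": [0.1,3,-0.2],"rotation": [-0.1,0,0.1]},{"jaw": 0.0,"offset": [0.1,4.5,-0.2],"rotation": [-0.1,0,0.1]},{"jaw": 0.0,"offset": [0.1,5.5,-0.2],"rotation": [-0.1,0,0.1]},{"jaw": 0.0,"offset": [0.1,6.3,-0.2],"rotation": [-0.1,0,0.1]},{"jaw": 0.0,"offset": [0.1,6.3,-0.2],"rotation": [-0.1,0,0.1]},{"jaw": 0.0,"offset": [0.1,6.3,-0.2],"rotation": [-0.1,0,0.1]},{"jaw": 0.0,"offset": [0.1,6.3,-0.2],"rotation": [-0.1,0,0.1]}]'

```text
clock: 7.6
eef_pos: [657.1, -119.5, 256.9]
eef_rot: [-0.292, 0.295, 0.644, -0.643]
force: [0.3, 0.2, -3.8]
gripper_width: 0.201
```

Run:
```python
from plan import *
from h import *
rows([(655.9,-120.6,254,131)]); 
for n,b in(("top",(260,130,360,210)),("side",(300,140,400,200))):
    p,d=snap(n,4); x0,y0,x1,y1=b; cv2.imwrite(f"pics/c4{n}.png",cv2.resize(p[y0:y1,x0:x1,::-1],None,fx=8,fy=8,interpolation=cv2.INTER_CUBIC))
from arc import arc
arc(4)
```

```text
clk 7.6 pos [ 657.1 -119.5  256.9] yaw 131.0 j [ 0.04  0.57  0.12  1.46 -0.07  1.11  2.46] F [ 0.3  0.2 -3.8] jaw 0.201
off [-0.01, 0.29, 0.16] rot [0.15, -0.0, -0.16]
top 142 C pred [573.3 -99.4] meas [ 571.7 -100. ] err knife x,y 0.6 1.7 res 3.2 topz pred 246.4 z med 244.2 slope x,y deg [-1.8  1.7]
side 326 C pred [573.3 -99.4] meas [571.3 -99.1] err knife x,y 1.5 1.4 res 7.7 topz pred 246.4 z med 241.4 slope x,y deg [-3.1  3.3]
```

View pics/c4side.png

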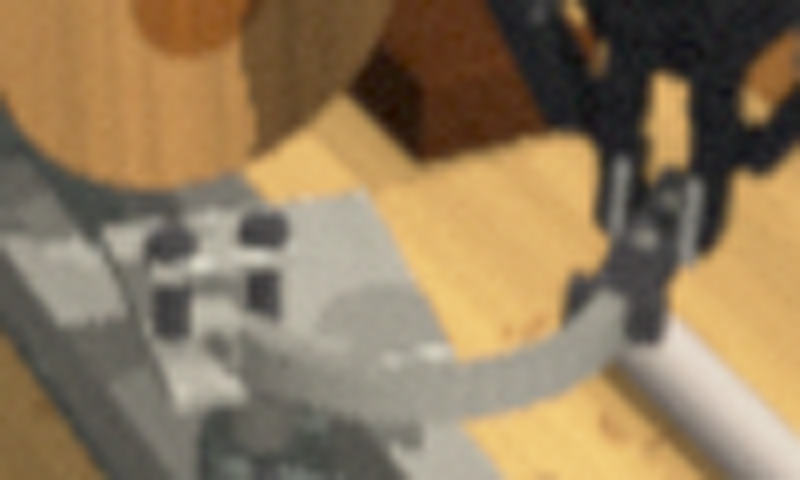

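View pics/arc4side.png

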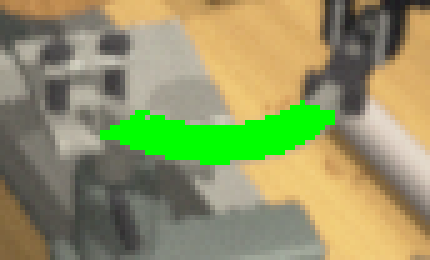

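Run:
```python
from plan import *
for i in range(3):
    s,p,R=cur(); print(s["clock"],p.round(2),np.degrees(np.arctan2(R[1,0],R[0,0])).round(2)); r.grab_frame("side")
```

```text
7.7 [ 657.   -119.38  256.82] 131.0
7.75 [ 656.96 -119.33  256.69] 131.0
7.8 [ 656.89 -119.29  256.56] 131.01
```

```bash
cat > cmd.py <<'E'
import json,sys,numpy as np
from scipy.spatial.transform import Rotation as Ro
from plan import down
L=[([-22.4,-14.4,-28.3],[0,-23.6,0]),([-62.2,28,2.1],[0,-12.6,0]),([-9.45,14.5,3.95],[0,.3,0]),([-.2,3,-.05],[-.15,0,.2]),([.2,.3,0],[.15,0,-.2]),([0,-10,0],[0,0,0]),([14.6,-19.1,-27.6],[0,-28.7,0]),([.1,6.3,-.2],[-.1,0,.1])]
try: L+=[tuple(x) for x in json.load(open("extra.json"))]
except Exception: pass
def commanded():
    p=np.array([270.169,618.578,256.289]); R=down(66.4)
    for o,v in L: p=p+R@np.array(o)*10; R=R@Ro.from_rotvec(np.radians(v)).as_matrix()
    return p,R
def add(o,v):
    try: e=json.load(open("extra.json"))
    except Exception: e=[]
    e.append([o,v]); json.dump(e,open("extra.json","w"))
    L.append((o,v))
E
python3 - <<'E'
from cmd import *
p=np.array([270.169,618.578,256.289]); R=down(66.4)
for o,v in L:
    p=p+R@np.array(o)*10; R=R@Ro.from_rotvec(np.radians(v)).as_matrix(); print(p.round(1),np.degrees(np.arctan2(R[1,0],R[0,0])).round(2),"tilt",R[2].round(4))
E
```

```text
[439.8 300.  400.3] 90.0 tilt [ 0. -1.  0.]
[ 418.8 -322.   120.3] 102.6 tilt [ 0. -1.  0.]
[ 400.9 -422.8  -24.7] 102.3 tilt [ 0. -1.  0.]
[ 401.8 -424.7  -54.7] 102.3 tilt [-0.0035 -1.     -0.0026]
[ 401.4 -422.7  -57.7] 102.3 tilt [ 0. -1. -0.]
[ 401.4 -422.7   42.3] 102.3 tilt [ 0. -1. -0.]
[ 639.9 -221.3  233.3] 131.0 tilt [ 0. -1. -0.]
[ 640.8 -219.2  170.3] 131.0 tilt [-0.0017 -1.     -0.0017]
```

Run:
```python
from h import *
p,d=load("side",4); x0,y0,x1,y1=312,160,352,195; F=20
im=cv2.resize(p[y0:y1,x0:x1,::-1],None,fx=F,fy=F,interpolation=cv2.INTER_CUBIC)
a=np.radians(-11); X=np.array([np.cos(a),np.sin(a)]);Y=np.array([-X[1],X[0]]); E0=np.array([504.7,-81.3])
def dot(P,c):
    q=(proj("side",P)[0]-[x0,y0]+.5)*F; cv2.circle(im,tuple(int(v) for v in q),4,c,-1)
g=lambda x,y,z:[*(E0+x*X+y*Y),z]
for s in(-16,16):
    for z in (221,261): dot(g(s,-6,z),(0,0,255))
for y in(-6,-15,-25,-32): dot(g(0,y,221),(255,0,0)); dot(g(0,y,247),(255,255,0))
for c in [(-25,-32),(75,-32),(75,72),(-25,72)]: dot(g(*c,221),(255,0,255))
# blade predicted
P=np.array([656.8,-119.4]); k=np.radians(221); yk=np.array([np.cos(k),np.sin(k)]); xk=np.array([yk[1],-yk[0]]); C=P+70*xk+50*yk
for t in (80,90,100,110,120,125.7):
    A=np.pi-np.radians(t); Q=C+70*(np.cos(A)*xk+np.sin(A)*yk); dot([*Q,256.4-28.5+18],(0,255,0)); dot([*Q,256.4-28.5],(0,128,0))
    print(t,((Q-E0)@X).round(1),((Q-E0)@Y).round(1))
cv2.imwrite("pics/ov4.png",im)
```

```text
80 37.8 -66.5
90 27.5 -59.8
100 18.6 -51.5
110 11.3 -41.8
120 5.7 -30.9
125.7 3.4 -24.3
```

View pics/ov4.png

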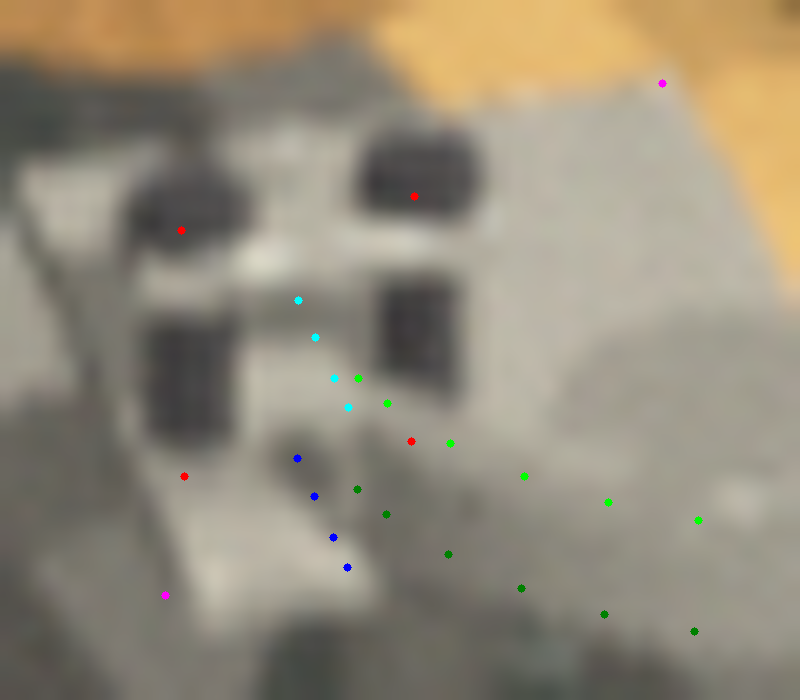

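Run:
```python
import numpy as np
for b in range(2,37,1):
    t=np.radians(b); print(b,round((70-70*np.cos(t)-50*np.sin(t))/10,2),round((50+70*np.sin(t)-50*np.cos(t))/10,2),end=" | ")
```

```text
2 -0.17 0.25 | 3 -0.25 0.37 | 4 -0.33 0.5 | 5 -0.41 0.63 | 6 -0.48 0.76 | 7 -0.56 0.89 | 8 -0.63 1.02 | 9 -0.7 1.16 | 10 -0.76 1.29 | 11 -0.83 1.43 | 12 -0.89 1.56 | 13 -0.95 1.7 | 14 -1.0 1.84 | 15 -1.06 1.98 | 16 -1.11 2.12 | 17 -1.16 2.27 | 18 -1.2 2.41 | 19 -1.25 2.55 | 20 -1.29 2.7 | 21 -1.33 2.84 | 22 -1.36 2.99 | 23 -1.4 3.13 | 24 -1.43 3.28 | 25 -1.46 3.43 | 26 -1.48 3.57 | 27 -1.51 3.72 | 28 -1.53 3.87 | 29 -1.55 4.02 | 30 -1.56 4.17 | 31 -1.58 4.32 | 32 -1.59 4.47 | 33 -1.59 4.62 | 34 -1.6 4.77 | 35 -1.6 4.92 | 36 -1.6 5.07 |
```

send_rows --targets '[{"jaw": 0.0,"offset": [0,0.3,0],"rotation": [0.1,0,-0.1]},{"jaw": 0.0,"offset": [0,0.3,0],"rotation": [0.1,0,-0.1]},{"jaw": 0.0,"offset": [-0.25,0.3,0.37],"rotation": [0.1,3,-0.1]},{"jaw": 0.0,"offset": [-0.48,0.3,0.76],"rotation": [0.1,6,-0.1]},{"jaw": 0.0,"offset": [-0.7,0.3,1.16],"rotation": [0.1,9,-0.1]},{"jaw": 0.0,"offset": [-0.89,0.3,1.56],"rotation": [0.1,12,-0.1]},{"jaw": 0.0,"offset": [-0.89,0.3,1.56],"rotation": [0.1,12,-0.1]},{"jaw": 0.0,"offset": [-0.89,0.3,1.56],"rotation": [0.1,12,-0.1]}]'

```text
clock: 8.65
eef_pos: [650.9, -136.1, 253.1]
eef_rot: [-0.358, 0.358, 0.61, -0.609]
force: [0.0, 0.7, -3.7]
gripper_width: 0.197
```

```bash
cat > ov.py <<'E'
from h import *
def ov(tag,P,toolyaw,n="side",b=(312,160,352,195),F=20,E0=(505.6,-80.1)):
    p,d=load(n,tag); x0,y0,x1,y1=b
    im=cv2.resize(p[y0:y1,x0:x1,::-1],None,fx=F,fy=F,interpolation=cv2.INTER_CUBIC)
    raw=im.copy()
    a=np.radians(-11); X=np.array([np.cos(a),np.sin(a)]);Y=np.array([-X[1],X[0]]); E0=np.array(E0)
    def dot(Q,c):
        q=(proj(n,Q)[0]-[x0,y0]+.5)*F; cv2.circle(im,tuple(int(v) for v in q),3,c,-1)
    g=lambda x,y,z:[*(E0+x*X+y*Y),z]
    for s in(-16,16):
        for z in (221,261): dot(g(s,-6,z),(0,0,255))
    k=np.radians(toolyaw+90); yk=np.array([np.cos(k),np.sin(k)]); xk=np.array([yk[1],-yk[0]]); P2=np.array(P[:2]); C=P2+70*xk+50*yk
    for t in (0,20,40,60,80,90,100,110,120,125.7):
        A=np.pi-np.radians(t); Q=C+70*(np.cos(A)*xk+np.sin(A)*yk); dot([*Q,P[2]-28.5+18],(0,255,0)); dot([*Q,P[2]-28.5],(0,128,0))
    tip=C+70*(np.cos(np.pi-np.radians(125.7))*xk+np.sin(np.pi-np.radians(125.7))*yk)
    col=P2+50*yk
    print("C gate",[round(v,1) for v in((C-E0)@X,(C-E0)@Y)],"tip gate",[round(v,1) for v in((tip-E0)@X,(tip-E0)@Y)],"collar gate",[round(v,1) for v in((col-E0)@X,(col-E0)@Y)])
    cv2.imwrite(f"pics/ov{tag}{n}.png",im)
E
python3 - <<'E'
from plan import *
from ov import *
rows([])
snap("side",5); s,p,R=cur(); ov(5,p,np.degrees(np.arctan2(R[1,0],R[0,0])))
E
```

```text
clk 8.65 pos [ 650.9 -136.1  253.1] yaw 119.09 j [ 0.03  0.57  0.18  1.47 -0.11  1.11  2.31] F [ 0.   0.7 -3.7] jaw 0.197
C gate [np.float64(70.0), np.float64(-5.7)] tip gate [np.float64(0.2), np.float64(-11.1)] collar gate [np.float64(115.1), np.float64(-59.3)]
```

View pics/ov5side.png

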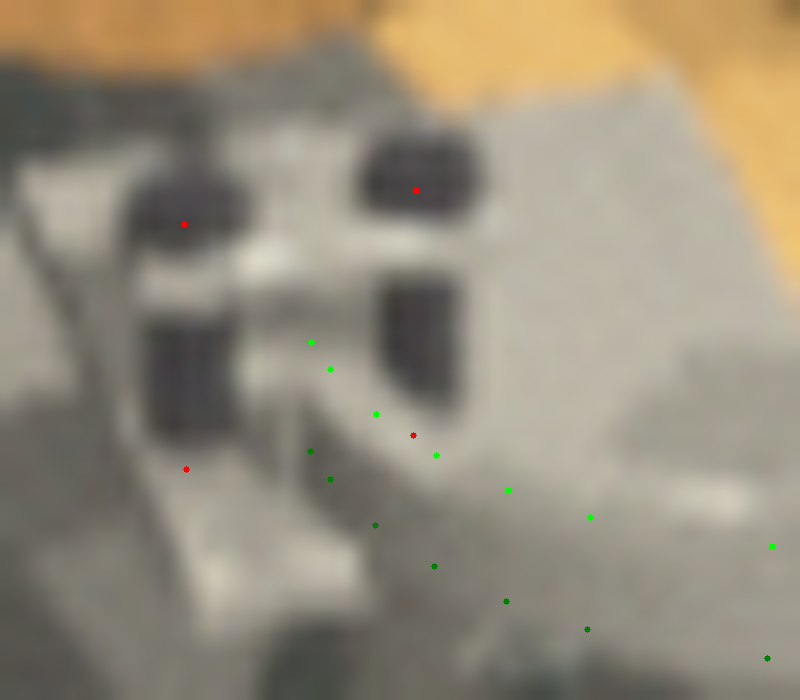

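send_rows --targets '[{"jaw": 0.0,"offset": [-0.17,0,0.25],"rotation": [0,2,0]},{"jaw": 0.0,"offset": [-0.33,0,0.5],"rotation": [0,4,0]},{"jaw": 0.0,"offset": [-0.48,0,0.76],"rotation": [0,6,0]},{"jaw": 0.0,"offset": [-0.63,0,1.02],"rotation": [0,8,0]},{"jaw": 0.0,"offset": [-0.63,0,1.02],"rotation": [0,8,0]}]'

```text
clock: 9.2
eef_pos: [644.6, -147.4, 253.2]
eef_rot: [0.401, -0.401, -0.582, 0.582]
force: [-0.8, 0.8, -3.2]
gripper_width: 0.198
```

send_rows --targets '[{"jaw": 0.0,"offset": [-0.17,0,0.25],"rotation": [0,2,0]},{"jaw": 0.0,"offset": [-0.33,0,0.5],"rotation": [0,4,0]},{"jaw": 0.0,"offset": [-0.48,0,0.76],"rotation": [0,6,0]},{"jaw": 0.0,"offset": [-0.63,0,1.02],"rotation": [0,8,0]},{"jaw": 0.0,"offset": [-0.63,0,1.02],"rotation": [0,8,0]}]'

```text
clock: 9.7
eef_pos: [637.3, -156.8, 253.2]
eef_rot: [0.441, -0.441, -0.553, 0.553]
force: [-0.4, 0.5, -3.8]
gripper_width: 0.197
```

Run:
```python
from plan import *
from ov import *
rows([])
snap("side",6); s,p,R=cur(); ov(6,p,np.degrees(np.arctan2(R[1,0],R[0,0])))
```

```text
clk 9.7 pos [ 637.3 -156.8  253.2] yaw 102.86 j [ 0.02  0.56  0.26  1.5  -0.15  1.1   2.1 ] F [-0.4  0.5 -3.8] jaw 0.197
C gate [np.float64(70.0), np.float64(-6.1)] tip gate [np.float64(1.4), np.float64(8.1)] collar gate [np.float64(98.4), np.float64(-70.1)]
```

View pics/ov6side.png

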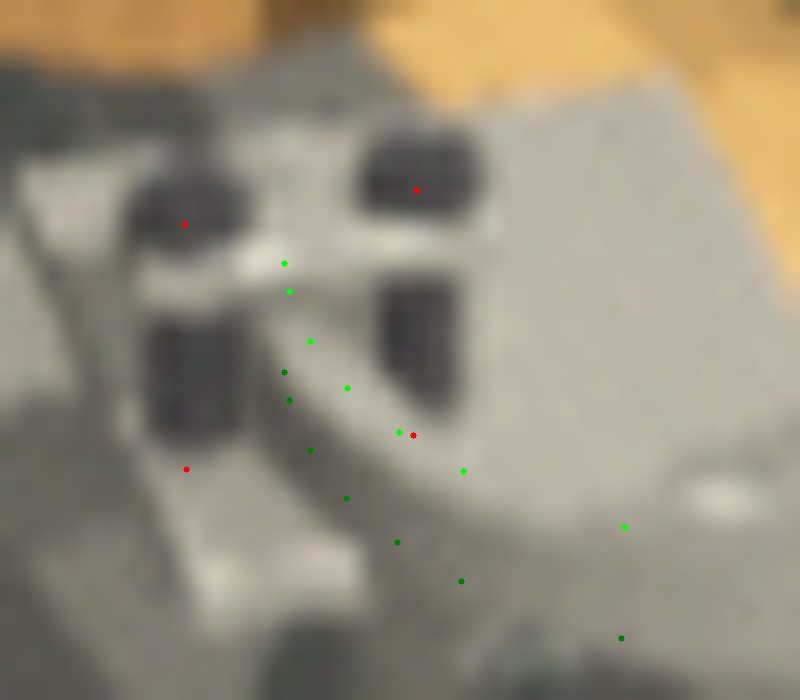

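send_rows --targets '[{"jaw": 0.0,"offset": [-0.25,0,0.37],"rotation": [0,3,0]},{"jaw": 0.0,"offset": [-0.48,0,0.76],"rotation": [0,6,0]},{"jaw": 0.0,"offset": [-0.7,0,1.16],"rotation": [0,9,0]},{"jaw": 0.0,"offset": [-0.89,0,1.56],"rotation": [0,12,0]},{"jaw": 0.0,"offset": [-1.06,0,1.98],"rotation": [0,15,0]},{"jaw": 0.0,"offset": [-1.2,0,2.41],"rotation": [0,18,0]},{"jaw": 0.0,"offset": [-1.29,0,2.7],"rotation": [0,20,0]},{"jaw": 0.0,"offset": [-1.29,0,2.7],"rotation": [0,20,0]}]'

```text
clock: 10.55
eef_pos: [614.0, -175.1, 253.2]
eef_rot: [0.53, -0.53, -0.468, 0.468]
force: [0.2, 0.3, -4.0]
gripper_width: 0.199
```

send_rows --targets '[{"jaw": 0.0,"offset": [-0.25,0,0.37],"rotation": [0,3,0]},{"jaw": 0.0,"offset": [-0.48,0,0.76],"rotation": [0,6,0]},{"jaw": 0.0,"offset": [-0.7,0,1.16],"rotation": [0,9,0]},{"jaw": 0.0,"offset": [-0.89,0,1.56],"rotation": [0,12,0]},{"jaw": 0.0,"offset": [-1.06,0,1.98],"rotation": [0,15,0]},{"jaw": 0.0,"offset": [-1.2,0,2.41],"rotation": [0,18,0]},{"jaw": 0.0,"offset": [-1.29,0,2.7],"rotation": [0,20,0]},{"jaw": 0.0,"offset": [-1.29,0,2.7],"rotation": [0,20,0]}]'

```text
clock: 11.35
eef_pos: [585.8, -184.4, 253.2]
eef_rot: [0.603, -0.603, -0.37, 0.37]
force: [0.3, -0.5, -3.2]
gripper_width: 0.199
```

Run:
```python
from plan import *
from ov import *
rows([])
snap("side",7); s,p,R=cur(); ov(7,p,np.degrees(np.arctan2(R[1,0],R[0,0])),b=(305,150,365,195),F=13)
```

```text
clk 11.35 pos [ 585.8 -184.4  253.2] yaw 63.02 j [-0.05  0.52  0.46  1.62 -0.26  1.06  1.58] F [ 0.3 -0.5 -3.2] jaw 0.199
C gate [np.float64(69.9), np.float64(-5.9)] tip gate [np.float64(26.4), np.float64(49.0)] collar gate [np.float64(50.7), np.float64(-73.2)]
```

View pics/ov7side.png

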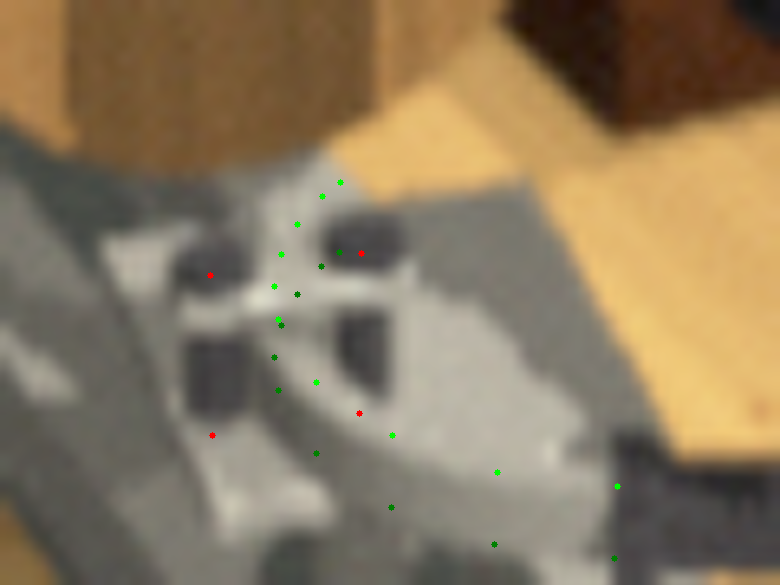

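send_rows --targets '[{"jaw": 0.0,"offset": [-0.25,0,0.37],"rotation": [0,3,0]},{"jaw": 0.0,"offset": [-0.48,0,0.76],"rotation": [0,6,0]},{"jaw": 0.0,"offset": [-0.7,0,1.16],"rotation": [0,9,0]},{"jaw": 0.0,"offset": [-0.89,0,1.56],"rotation": [0,12,0]},{"jaw": 0.0,"offset": [-1.06,0,1.98],"rotation": [0,15,0]},{"jaw": 0.0,"offset": [-1.2,0,2.41],"rotation": [0,18,0]},{"jaw": 0.0,"offset": [-1.29,0,2.7],"rotation": [0,20,0]},{"jaw": 0.0,"offset": [-1.29,0,2.7],"rotation": [0,20,0]}]'

```text
clock: 12.2
eef_pos: [555.9, -183.4, 253.2]
eef_rot: [0.658, -0.658, -0.259, 0.259]
force: [-0.3, 0.4, -4.0]
gripper_width: 0.198
```

send_rows --targets '[{"jaw": 0.0,"offset": [-0.25,0,0.37],"rotation": [0,3,0]},{"jaw": 0.0,"offset": [-0.48,0,0.76],"rotation": [0,6,0]},{"jaw": 0.0,"offset": [-0.7,0,1.16],"rotation": [0,9,0]},{"jaw": 0.0,"offset": [-0.89,0,1.56],"rotation": [0,12,0]},{"jaw": 0.0,"offset": [-1.06,0,1.98],"rotation": [0,15,0]},{"jaw": 0.0,"offset": [-1.2,0,2.41],"rotation": [0,18,0]},{"jaw": 0.0,"offset": [-1.29,0,2.7],"rotation": [0,20,0]},{"jaw": 0.0,"offset": [-1.29,0,2.7],"rotation": [0,20,0]}]'

```text
clock: 13.0
eef_pos: [528.2, -172.4, 253.1]
eef_rot: [0.693, -0.693, -0.142, 0.142]
force: [0.9, 0.2, -3.5]
gripper_width: 0.192
```

Run:
```python
from plan import *
from ov import *
rows([])
snap("side",8); s,p,R=cur(); ov(8,p,np.degrees(np.arctan2(R[1,0],R[0,0])),b=(305,150,365,195),F=13)
```

```text
clk 13.0 pos [ 528.2 -172.4  253.1] yaw 23.09 j [-0.21  0.48  0.67  1.78 -0.34  1.01  1.  ] F [ 0.9  0.2 -3.5] jaw 0.192
C gate [np.float64(69.9), np.float64(-5.7)] tip gate [np.float64(71.8), np.float64(64.2)] collar gate [np.float64(12.0), np.float64(-45.0)]
```

View pics/ov8side.png

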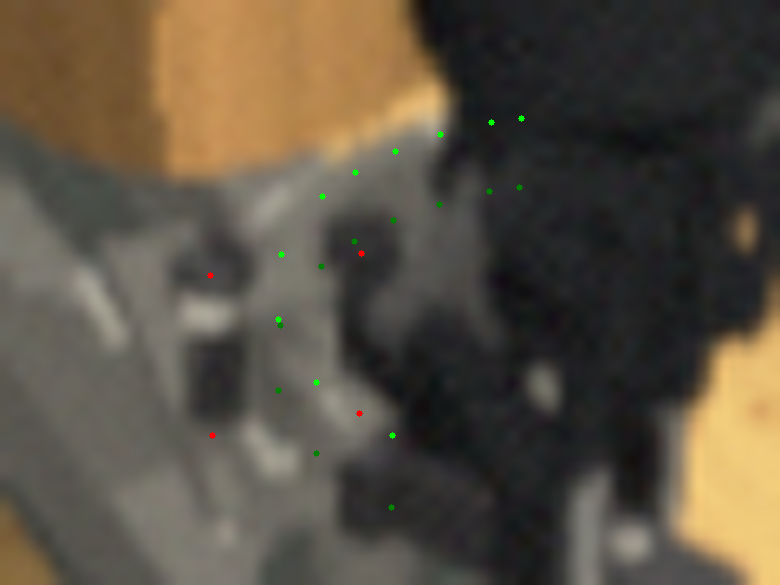

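send_rows --targets '[{"jaw": 0.0,"offset": [-0.25,0,0.37],"rotation": [0,3,0]},{"jaw": 0.0,"offset": [-0.48,0,0.76],"rotation": [0,6,0]},{"jaw": 0.0,"offset": [-0.7,0,1.16],"rotation": [0,9,0]},{"jaw": 0.0,"offset": [-0.89,0,1.56],"rotation": [0,12,0]},{"jaw": 0.0,"offset": [-1.06,0,1.98],"rotation": [0,15,0]},{"jaw": 0.0,"offset": [-1.2,0,2.41],"rotation": [0,18,0]},{"jaw": 0.0,"offset": [-1.29,0,2.7],"rotation": [0,20,0]},{"jaw": 0.0,"offset": [-1.29,0,2.7],"rotation": [0,20,0]}]'

```text
clock: 13.85
eef_pos: [505.9, -152.6, 253.1]
eef_rot: [0.707, -0.707, -0.019, 0.019]
force: [-0.1, 0.2, -3.5]
gripper_width: 0.197
```

send_rows --targets '[{"jaw": 0.0,"offset": [-0.17,0,0.25],"rotation": [0,2,0]},{"jaw": 0.0,"offset": [-0.33,0,0.5],"rotation": [0,4,0]},{"jaw": 0.0,"offset": [-0.48,0,0.76],"rotation": [0,6,0]},{"jaw": 0.0,"offset": [-0.63,0,1.02],"rotation": [0,8,0]},{"jaw": 0.0,"offset": [-0.63,0,1.02],"rotation": [0,8,0]}]'

```text
clock: 14.35
eef_pos: [499.1, -142.9, 253.1]
eef_rot: [0.707, -0.706, 0.03, -0.03]
force: [0.2, -0.1, -4.2]
gripper_width: 0.196
```

Run:
```python
from plan import *
from ov import *
rows([])
snap("side",9); s,p,R=cur(); ov(9,p,np.degrees(np.arctan2(R[1,0],R[0,0])),b=(305,150,365,195),F=13)
snap("top",9); ov(9,p,np.degrees(np.arctan2(R[1,0],R[0,0])),n="top",b=(275,135,335,195),F=10)
```

```text
clk 14.35 pos [ 499.1 -142.9  253.1] yaw -4.88 j [-0.37  0.46  0.84  1.87 -0.4   0.99  0.56] F [ 0.2 -0.1 -4.2] jaw 0.196
C gate [np.float64(69.9), np.float64(-5.8)] tip gate [np.float64(104.4), np.float64(55.1)] collar gate [np.float64(0.3), np.float64(-13.3)]
C gate [np.float64(69.9), np.float64(-5.8)] tip gate [np.float64(104.4), np.float64(55.1)] collar gate [np.float64(0.3), np.float64(-13.3)]
```

View pics/ov9side.png

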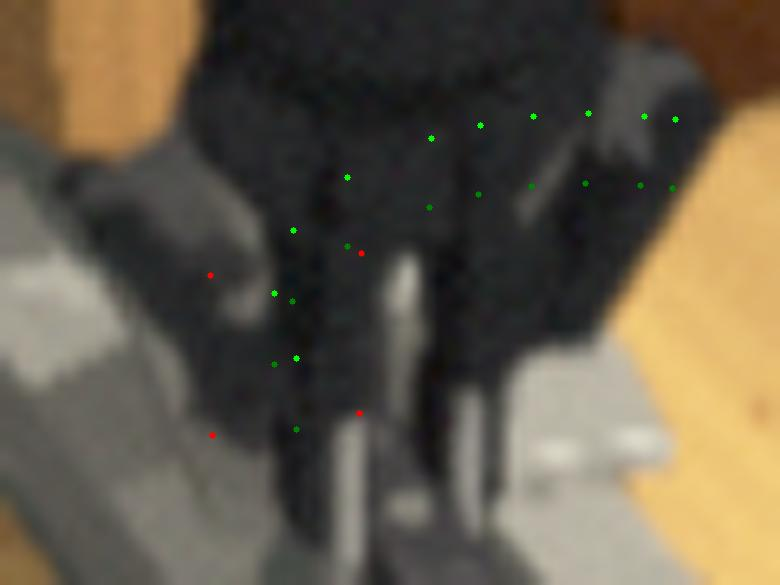

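View pics/ov9top.png

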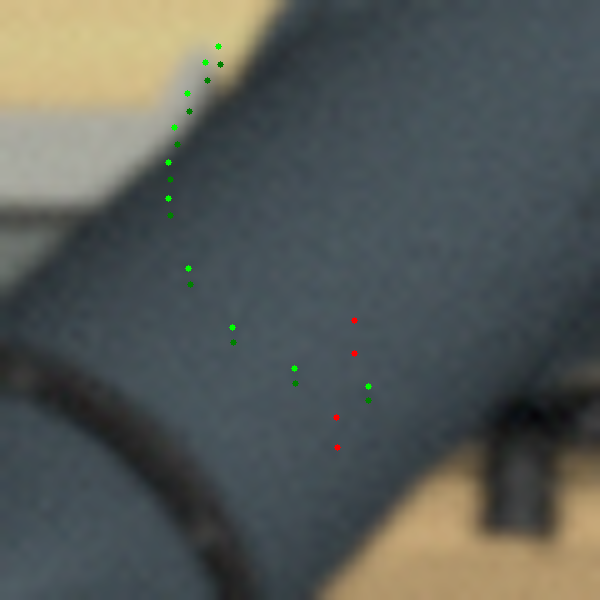

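send_rows --targets '[{"jaw": 0.0,"offset": [-0.17,0,0.25],"rotation": [0,2,0]},{"jaw": 0.0,"offset": [-0.33,0,0.5],"rotation": [0,4,0]},{"jaw": 0.0,"offset": [-0.33,0,0.5],"rotation": [0,4,0]}]'

```text
clock: 14.75
eef_pos: [495.9, -139.3, 253.4]
eef_rot: [-0.704, 0.706, -0.055, 0.056]
force: [-1.0, -4.7, -4.7]
gripper_width: 0.196
```

send_rows --targets '[{"jaw": 0.0,"offset": [-0.08,0,0.12],"rotation": [0,1,0]},{"jaw": 0.0,"offset": [-0.17,0,0.25],"rotation": [0,2,0]},{"jaw": 0.0,"offset": [-0.17,0,0.25],"rotation": [0,2,0]}]'

```text
clock: 15.05
eef_pos: [494.4, -138.6, 253.6]
eef_rot: [-0.702, 0.706, -0.068, 0.069]
force: [-1.7, -11.6, -4.8]
gripper_width: 0.2
```

Run:
```python
from plan import *
from ov import *
rows([]); print(r.sense()["ft_torque"])
s,p,R=cur(); ov(9,p,np.degrees(np.arctan2(R[1,0],R[0,0])))
```

```text
clk 15.05 pos [ 494.4 -138.6  253.6] yaw -11.07 j [-0.41  0.46  0.88  1.88 -0.42  0.99  0.46] F [ -1.7 -11.6  -4.8] jaw 0.2
[-2.85243425  0.56621324  0.1740363 ]
C gate [np.float64(70.2), np.float64(-9.7)] tip gate [np.float64(111.1), np.float64(47.1)] collar gate [np.float64(0.2), np.float64(-9.6)]
```

send_rows --targets '[{"jaw": 0.0,"offset": [0,0,-0.25],"rotation": [0,0,0]},{"jaw": 0.0,"offset": [0,0.1,-0.25],"rotation": [0,0,0]},{"jaw": 0.0,"offset": [0,0.2,-0.25],"rotation": [0,0,0]},{"jaw": 0.0,"offset": [0,0.2,-0.25],"rotation": [0,0,0]},{"jaw": 0.0,"offset": [0,0.2,-0.25],"rotation": [0,0,0]}]'

```text
clock: 15.55
eef_pos: [494.4, -138.9, 251.5]
eef_rot: [-0.703, 0.704, -0.067, 0.068]
force: [-0.9, -5.2, -0.7]
gripper_width: 0.196
```

send_rows --targets '[{"jaw": 0.0,"offset": [0,0.05,0],"rotation": [0,0,0]},{"jaw": 0.0,"offset": [0,0.1,0],"rotation": [0,0,0]},{"jaw": 0.0,"offset": [0,0.1,0],"rotation": [0,0,0]},{"jaw": 0.0,"offset": [0,0.1,0],"rotation": [0,0,0]}]'

```text
clock: 15.95
eef_pos: [494.4, -138.8, 250.6]
eef_rot: [-0.703, 0.704, -0.067, 0.068]
force: [-0.6, -6.3, -1.0]
gripper_width: 0.195
```

Run:
```python
from plan import *
from ov import *
rows([]); print(r.sense()["ft_torque"])
s,p,R=cur(); ov(9,p,np.degrees(np.arctan2(R[1,0],R[0,0])))
```

```text
clk 15.95 pos [ 494.4 -138.8  250.6] yaw -10.99 j [-0.4   0.46  0.87  1.89 -0.42  0.98  0.47] F [-0.6 -6.3 -1. ] jaw 0.195
[-1.32737116  0.44971854  0.11872836]
C gate [np.float64(70.2), np.float64(-9.7)] tip gate [np.float64(111.1), np.float64(47.1)] collar gate [np.float64(0.2), np.float64(-9.8)]
```

send_rows --targets '[{"jaw": 0.0,"offset": [0,0.05,-0.1],"rotation": [0,0,0]},{"jaw": 0.0,"offset": [0,0.1,-0.1],"rotation": [0,0,0]},{"jaw": 0.0,"offset": [0,0.1,-0.1],"rotation": [0,0,0]}]'

```text
clock: 16.25
eef_pos: [494.4, -139.0, 249.8]
eef_rot: [0.704, -0.704, 0.067, -0.068]
force: [-1.4, -2.9, 5.7]
gripper_width: 0.198
```

Run:
```python
from plan import *
from h import *
rows([]); print(r.sense()["ft_torque"])
p,d=snap("side",10); cv2.imwrite("pics/c10.png",cv2.resize(p[140:210,290:390,::-1],None,fx=8,fy=8,interpolation=cv2.INTER_CUBIC))
```

```text
clk 16.25 pos [ 494.4 -139.   249.8] yaw -10.98 j [-0.4   0.47  0.87  1.89 -0.42  0.98  0.47] F [-1.4 -2.9  5.7] jaw 0.198
[-0.6785      0.52706134  0.05398293]
```

View pics/c10.png

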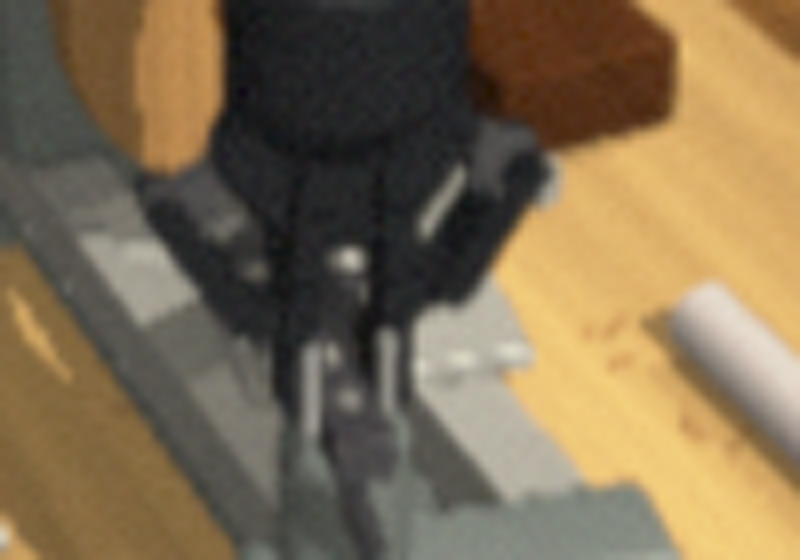

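send_rows --targets '[{"jaw": 0.0,"offset": [0,0,0.2],"rotation": [0,0,0]},{"jaw": 0.0,"offset": [0,0,0.4],"rotation": [0,0,0]},{"jaw": 0.0,"offset": [0,0,0.4],"rotation": [0,0,0]},{"jaw": 0.0,"offset": [0,0,0.4],"rotation": [0,0,0]}]'

```text
clock: 16.7
eef_pos: [494.5, -138.5, 249.9]
eef_rot: [-0.702, 0.706, -0.068, 0.069]
force: [-2.8, -16.5, 1.0]
gripper_width: 0.198
```

Run:
```python
from plan import *
from ov import *
rows([]); print(r.sense()["ft_torque"])
s,p,R=cur(); ov(9,p,np.degrees(np.arctan2(R[1,0],R[0,0])))
```

```text
clk 16.7 pos [ 494.5 -138.5  249.9] yaw -11.13 j [-0.4   0.47  0.87  1.89 -0.42  0.98  0.46] F [ -2.8 -16.5   1. ] jaw 0.198
[-3.41875927  0.79007583  0.29122778]
C gate [np.float64(70.4), np.float64(-9.6)] tip gate [np.float64(111.4), np.float64(47.1)] collar gate [np.float64(0.4), np.float64(-9.5)]
```

send_rows --targets '[{"jaw": 0.0,"offset": [0,0,-0.3],"rotation": [0,0,0]},{"jaw": 0.0,"offset": [0,0,-0.3],"rotation": [0,0,0]},{"jaw": 0.35,"offset": [0,0,-0.3],"rotation": [0,0,0]},{"jaw": 0.5,"offset": [0,0,-0.3],"rotation": [0,0,0]},{"jaw": 0.5,"offset": [0,0,-0.3],"rotation": [0,0,0]},{"jaw": 0.5,"offset": [0,0,-0.3],"rotation": [0,0,0]}]'

```text
clock: 17.3
eef_pos: [494.4, -136.9, 249.0]
eef_rot: [0.704, -0.704, 0.068, -0.067]
force: [-0.6, -0.7, 0.9]
gripper_width: 0.499
```

send_rows --targets '[{"jaw": 0.5,"offset": [0,-2,0],"rotation": [0,0,0]},{"jaw": 0.5,"offset": [0,-5,0],"rotation": [0,0,0]},{"jaw": 0.5,"offset": [0,-9,0],"rotation": [0,0,0]},{"jaw": 0.5,"offset": [0,-13,0],"rotation": [0,0,0]},{"jaw": 0.5,"offset": [0,-16,0],"rotation": [0,0,0]}]'

```text
clock: 17.8
eef_pos: [494.4, -137.6, 411.5]
eef_rot: [0.704, -0.704, 0.067, -0.068]
force: [0.5, -0.1, -0.1]
gripper_width: 0.5
```

Run:
```python
from plan import *
rows([(380,-300,410,-11),(420,-400,420,-30)])
```

```text
clk 17.8 pos [ 494.4 -137.6  411.5] yaw -10.98 j [-0.5   0.33  0.98  1.6  -0.28  1.36  0.32] F [ 0.5 -0.1 -0.1] jaw 0.5
off [-8.13, 0.13, -18.13] rot [-0.03, 0.02, 0.09]
off [-2.3, -0.87, -27.18] rot [-0.05, 19.02, 0.09]
```

Move the arm away from the view and inspect.

send_rows --targets '[{"jaw": 0.5,"offset": [-1,0,-5],"rotation": [0,4,0]},{"jaw": 0.5,"offset": [-1.5,0,-10],"rotation": [0,8,0]},{"jaw": 0.5,"offset": [-2,0,-15],"rotation": [0,12,0]},{"jaw": 0.5,"offset": [-2.3,0,-20],"rotation": [0,16,0]},{"jaw": 0.5,"offset": [-2.3,0,-25],"rotation": [0,19,0]},{"jaw": 0.5,"offset": [-2.3,0,-27],"rotation": [0,19,0]}]'

```text
clock: 18.4
eef_pos: [417.9, -402.0, 409.0]
eef_rot: [-0.682, 0.683, -0.185, 0.185]
force: [-0.5, 0.4, -0.1]
gripper_width: 0.502
```

Run:
```python
from plan import *
from ov import *
rows([])
P=(494.5,-138.5,249.9)
p,d=snap("side",11); ov(11,P,-11,b=(300,140,380,200),F=10)
p,d=snap("top",11); ov(11,P,-11,n="top",b=(265,130,345,190),F=10); cv2.imwrite("pics/r11top.png",cv2.resize(p[130:190,265:345,::-1],None,fx=10,fy=10,interpolation=cv2.INTER_CUBIC))
```

```text
clk 18.4 pos [ 417.9 -402.   409. ] yaw -30.35 j [ 0.1   0.48  1.    1.45 -0.4   1.43  0.57] F [-0.5  0.4 -0.1] jaw 0.502
C gate [np.float64(70.2), np.float64(-9.4)] tip gate [np.float64(111.1), np.float64(47.4)] collar gate [np.float64(0.2), np.float64(-9.4)]
C gate [np.float64(70.2), np.float64(-9.4)] tip gate [np.float64(111.1), np.float64(47.4)] collar gate [np.float64(0.2), np.float64(-9.4)]
```

View pics/ov11side.png

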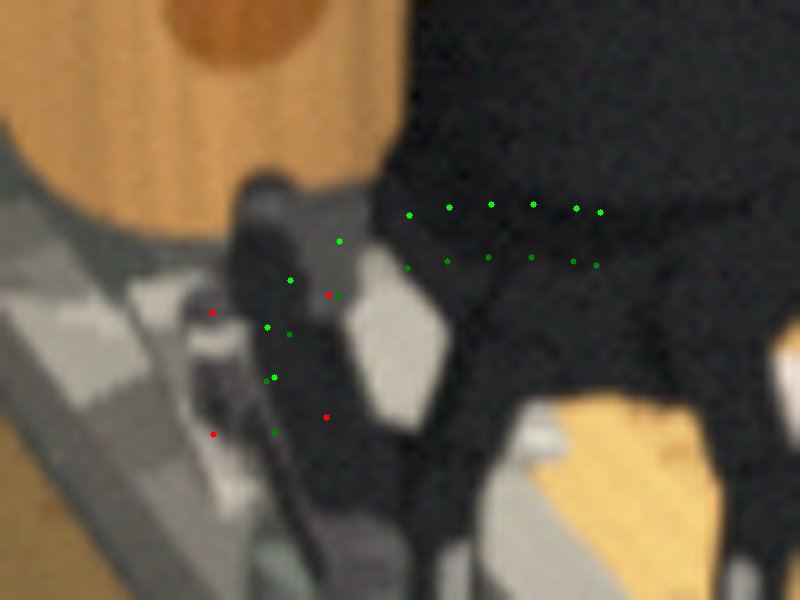

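View pics/ov11top.png

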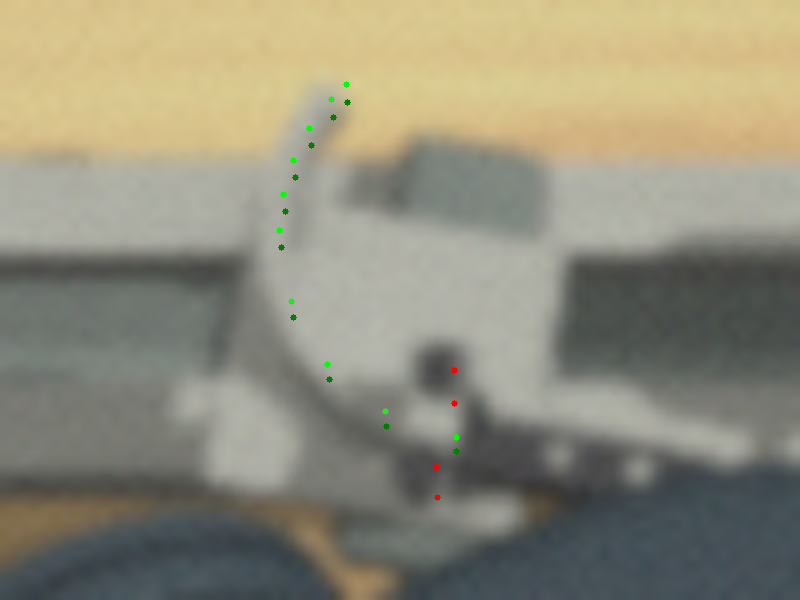

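Run:
```python
from plan import *
rows([(220,-450,430,-60)])
```

```text
clk 18.5 pos [ 418.2 -401.2  408.8] yaw -30.3 j [ 0.1   0.48  1.    1.45 -0.4   1.43  0.57] F [-0.4 -0.3  0.8] jaw 0.499
off [-14.65, -2.09, -14.21] rot [0.09, 29.7, -0.01]
```

send_rows --targets '[{"jaw": 0.5,"offset": [-3.5,-0.5,-3.5],"rotation": [0,7,0]},{"jaw": 0.5,"offset": [-7,-1,-7],"rotation": [0,15,0]},{"jaw": 0.5,"offset": [-11,-1.5,-10.5],"rotation": [0,22,0]},{"jaw": 0.5,"offset": [-14.5,-2,-14],"rotation": [0,30,0]},{"jaw": 0.5,"offset": [-14.5,-2,-14],"rotation": [0,30,0]},{"jaw": 0.5,"offset": [-14.5,-2,-14],"rotation": [0,30,0]}]'

```text
clock: 19.1
eef_pos: [224.3, -446.5, 429.4]
eef_rot: [0.613, -0.612, 0.353, -0.354]
force: [1.9, -0.4, -0.1]
gripper_width: 0.5
```

Run:
```python
from plan import *
from ov import *
rows([])
p,d=snap("side",12); cv2.imwrite("pics/r12side.png",cv2.resize(p[150:200,310:375,::-1],None,fx=12,fy=12,interpolation=cv2.INTER_CUBIC))
q,d2=snap("top",12); cv2.imwrite("pics/r12top.png",cv2.resize(q[130:190,270:345,::-1],None,fx=10,fy=10,interpolation=cv2.INTER_CUBIC))
# heights over the blade/tang
from arc import arc
P=np.array([494.5,-138.5,249.6]); from plan import down
arc(12,pose=(None,P,down(-11)))
```

```text
clk 19.1 pos [ 224.3 -446.5  429.4] yaw -60.02 j [ 0.2   0.37  1.21  1.6  -0.35  1.42  0.4 ] F [ 1.9 -0.4 -0.1] jaw 0.5
top 312 C pred [ 572.8 -102.8] meas [ 569.3 -102.4] err knife x,y -3.5 -0.3 res 8.0 topz pred 239.2 z med 223.7 slope x,y deg [2.3 1.8]
side 201 C pred [ 572.8 -102.8] meas [572.7 -98.7] err knife x,y -0.8 3.9 res 8.7 topz pred 239.2 z med 237.5 slope x,y deg [ 0.  -7.8]
```

View pics/r12side.png

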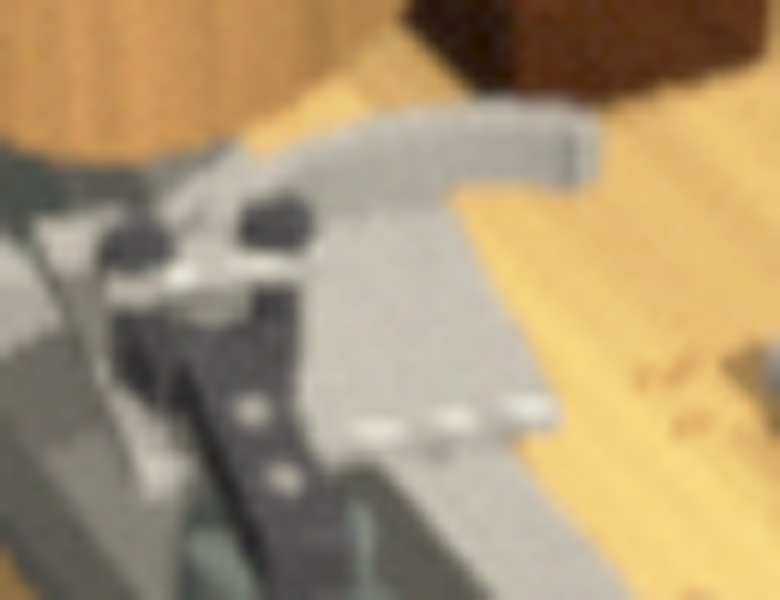

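View pics/r12top.png

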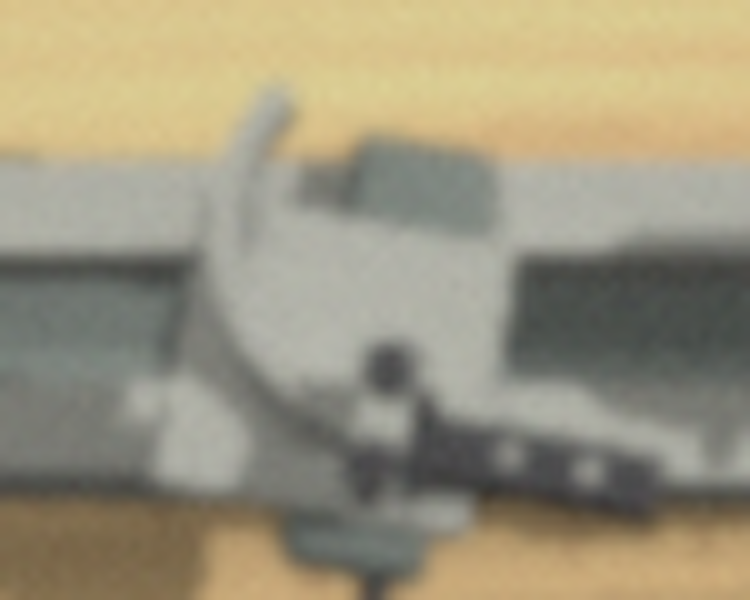

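Run:
```python
from h import *
E0=np.array([505,-81.]);a=np.radians(-11);X=np.array([np.cos(a),np.sin(a)]);Y=np.array([-X[1],X[0]])
for n in("top","side"):
    p,d=load(n,12); W=cloud(n,d); g=cv2.cvtColor(p,cv2.COLOR_RGB2GRAY)
    v,u=np.mgrid[:400,:640]
    Q=ray(n,np.c_[u.ravel(),v.ravel()],230. if n=="top" else 239.).reshape(400,640,3)[...,:2]-E0; gx=Q@X; gy=Q@Y
    m=(abs(gx)<14)&(gy<-19)&(gy>-95)&(g<100)&(W[...,2]>205)&(W[...,2]<250)
    T=(Q[m]+E0).astype(np.float32); l=cv2.fitLine(T,cv2.DIST_HUBER,0,.01,.01).ravel(); ang=np.degrees(np.arctan2(l[1],l[0]))%180
    o=l[2:]-E0; print(n,m.sum(),"tang dir",ang.round(1),"(home 79) lateral",(o@X).round(1),"at gy",(o@Y).round(1),"gy range",np.percentile(gy[m],[1,99]).round(1), "z by gy",[np.median(W[...,2][m&(gy>lo)&(gy<lo+20)]).round(1) for lo in(-90,-70,-50,-35)])
    b=(gx>30)&(gx<120)&(gy>30)&(gy<90)&(W[...,2]>228)&(W[...,2]<250); print(" blade z",np.median(W[...,2][b]).round(1),b.sum(), "tip gate extents",np.percentile(gx[b],99).round(1))
```

```text
top 115 tang dir 77.9 (home 79) lateral -3.1 at gy -54.9 gy range [-90.6 -19.5] z by gy [np.float64(238.7), np.float64(237.8), np.float64(238.3), np.float64(236.7)]
 blade z 238.7 92 tip gate extents 113.3
side 134 tang dir 81.5 (home 79) lateral -3.2 at gy -58.0 gy range [-93.9 -19.5] z by gy [np.float64(241.3), np.float64(240.8), np.float64(240.9), np.float64(241.7)]
 blade z 239.9 167 tip gate extents 112.1
```

```bash
python3 -c "
from station import r
print(r.sense()['clock']); print(r.close_job())"
```

```text
19.2
the job is handed in; nothing more can be done
None
```

I loaded the tighter coring knife (the right-hand one on the bench) into the gate and handed the job in at 19.2 s of the 67 s limit.

I gripped it by the tang and fed the tip through the eye from the tailstock side. I then swung it about 142° along its own arc until the collar met firm resistance, lowered it onto the table, pressed it home with about 16 N, released it and backed the arm away. The wrist force stayed low throughout the swing. It only rose when the collar met the pins and when the knife was set on the table.

**Final checks:**
- **Flat on the table:** the knife's top reads 237–241 mm, where 239 mm is expected when it lies flat.
- **Collar home:** the collar shows tight against both pins in both views. The tang end is at y = -91 mm from the top view and -94 mm from the side view, against -91 mm when home.
- **Direction:** the tang points 77.9° (top) and 81.5° (side), against 79° when home.
- **Blade:** it curls across towards the lathe axis with a visible gap to the blank. I moved none of the other tools.

**Disagreements:**
- **Contact point:** the collar made contact about 3.5 mm earlier than my estimate of the gate's position from the cameras. I put this down to camera calibration error.
- **Sideways position:** the camera masks put the tang about 3 mm to one side. The arm's position at contact and the side picture both showed it centred.

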